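# Load the gravity-feed paint rack in painting order

## Task

The next kit is painted grey first, then yellow, then red: load these three pots one by one into the gravity-feed rack so that they come out in that order. Lay each pot on its side on the top ramp, lid towards the rack's open low-guarded side, and let it roll round and come to rest in the queue on the lower ramp before you bring the next (grey at the front lip, yellow behind it, then red); set them down on the ramp, do not drop them in from above. Leave the blue pot and the other things on the desk where they are.

Things in the scene. Friction and masses are not known exactly. Their poses are not given: they have to be found in the camera images.
- rack: Gravity-feed paint pot rack, plywood with slick tinted clear plastic sides, fixed on the desk: a folded two-ramp track for pots lying on their sides, 200 long (x) x 90 wide (y) x 150 mm high. Origin: centre of its underside. x runs level from the front (-x, roughly facing the robot) to the rear wall (inner face at x +85 mm). Track: y -31 to +31 mm. Loaded at the top front, emptied at the lower front.
- rack_load (a point): Loading place: point in the top ramp's surface, mid-track, 45 mm in front of the rack's centre, 114 mm above the desk; axes as the rack's. The ramp slopes 13 degrees down to the rear (125 mm high at x -92, 95 mm at x +36): two 16 mm wide strips with a 30 mm slot between; open above and in front. A pot lying here has its middle 19 mm above this point. It rolls off the rear end by itself.
- rack_lip (a point): Foot of the front lip: point on the lower ramp's surface, mid-track, at x -85 mm, 14 mm above the desk; axes as the rack's. Pots fall about 45 mm from the top ramp's rear end onto the lower ramp (53 mm above the desk at x +85), roll down its 13 degrees to the front and stop at this lip, which is 40 mm high above the desk.
- rack_open (a point): Top edge of the guide on the rack's open, low side (y +33.5 mm of the rack, beside the loading place, 124 mm above the desk). This side's 5 mm guides stand only 10 to 12 mm above the ramps so that the lids show; beside the drop (x +36 to +90) a cheek rises to 130 mm. The opposite side (y -31) is closed by a tall 5 mm panel, 150 mm high all along.
- grey_pot_mid (a point): Middle of the grey primer paint pot: a closed plain cylinder 38 mm in diameter and 52 mm tall (grey body, white ribbed screw lid of the same diameter on the top 15 mm with a grey dot on it), about 65 g. It starts standing on the desk, lid up. The point is on its axis half-way up, 26 mm from either end; z axis towards the lid.
- grey_pot_lid (a point): Centre of the lid's outer face of the grey pot, on its axis, 26 mm from the middle.
- yellow_pot_mid (a point): Middle of the yellow paint pot: a closed plain cylinder 38 mm in diameter and 52 mm tall (yellow body, white ribbed screw lid of the same diameter on the top 15 mm with a yellow dot on it), about 65 g. It starts standing on the desk, lid up. The point is on its axis half-way up, 26 mm from either end; z axis towards the lid.
- yellow_pot_lid (a point): Centre of the lid's outer face of the yellow pot, on its axis, 26 mm from the middle.
- red_pot_mid (a point): Middle of the red paint pot: a closed plain cylinder 38 mm in diameter and 52 mm tall (red body, white ribbed screw lid of the same diameter on the top 15 mm with a red dot on it), about 65 g. It starts standing on the desk, lid up. The point is on its axis half-way up, 26 mm from either end; z axis towards the lid.
- red_pot_lid (a point): Centre of the lid's outer face of the red pot, on its axis, 26 mm from the middle.
- blue_pot_mid (a point): Blue paint pot, same size and shape as the others (38 x 52 mm), standing lid up; not wanted for this job. Point: its middle, 26 mm up. To be left alone.
- wing_mid (a point): White plastic biplane wing lying flat, 38 x 200 x 6 mm (x, y, z); point: its centre. To be left alone.
- cab_mid (a point): Tan plastic truck cab, 66 x 50 x 55 mm (x, y, z); point: its centre. To be left alone.
- sanding_block_mid (a point): Black rubber sanding block, 72 x 34 x 25 mm (x, y, z); point: its centre. To be left alone.
- tweezers_mid (a point): Bronze spring tweezers lying on their side, 125 mm long along x, 20 mm wide, 8 mm high; point: its centre. To be left alone.
- propeller_mid (a point): Red plastic two-blade propeller lying on its hub, 92 mm across along y, hub 20 mm in diameter and 14 mm high; point: its centre. To be left alone.

How it is judged:
On the way, in this order (a step that is already met when the one before it is completed fails the run):
1. the grey pot lies on its side on the top ramp, lid to the open side (x of grey_pot_mid in the frame of rack between -0.1 and 0.04 m and z of grey_pot_mid in the frame of rack between 0.108 and 0.155 m and y of grey_pot_mid in the frame of rack between -0.012 and 0.012 m and y of grey_pot_lid in the frame of rack above 0.015 m), for 0.05 s.
2. the grey pot has rolled down to the front lip (x of grey_pot_mid in the frame of rack between -0.08 and -0.054 m and z of grey_pot_mid in the frame of rack between 0.025 and 0.065 m and y of grey_pot_mid in the frame of rack between -0.01 and 0.01 m and y of grey_pot_lid in the frame of rack above 0.015 m), for 0.2 s.
3. the yellow pot lies on its side on the top ramp, lid to the open side (x of yellow_pot_mid in the frame of rack between -0.1 and 0.04 m and z of yellow_pot_mid in the frame of rack between 0.108 and 0.155 m and y of yellow_pot_mid in the frame of rack between -0.012 and 0.012 m and y of yellow_pot_lid in the frame of rack above 0.015 m), for 0.05 s.
4. the yellow pot has rolled down to stand behind the grey one (all of step 2 and x of yellow_pot_mid in the frame of rack between -0.043 and -0.016 m and z of yellow_pot_mid in the frame of rack between 0.025 and 0.065 m and y of yellow_pot_mid in the frame of rack between -0.01 and 0.01 m and y of yellow_pot_lid in the frame of rack above 0.015 m), for 0.2 s.
5. the red pot lies on its side on the top ramp, lid to the open side (x of red_pot_mid in the frame of rack between -0.1 and 0.04 m and z of red_pot_mid in the frame of rack between 0.108 and 0.155 m and y of red_pot_mid in the frame of rack between -0.012 and 0.012 m and y of red_pot_lid in the frame of rack above 0.015 m), for 0.05 s.
At the end, for the whole second after the job is handed in: The grey, yellow and red pot lie at rest on the lower ramp, in that order from the front lip (middles 67 and 29 mm before, 8 mm behind the rack's centre, within 13 mm; under 30 mm/s; within 10 mm of mid-track), each lid to the open side (lid face 15 mm or more to that side of mid-track) (all of step 4 and x of red_pot_mid in the frame of rack between -0.006 and 0.022 m and z of red_pot_mid in the frame of rack between 0.025 and 0.065 m and y of red_pot_mid in the frame of rack between -0.01 and 0.01 m and y of red_pot_lid in the frame of rack above 0.015 m and linear speed of each of grey_pot, yellow_pot, red_pot below 0.03 m/s); the robot touches nothing.
It fails at once if the blue pot, wing, cab, sanding block, tweezers or propeller is moved by more than 25 mm (distance of any of blue_pot_mid, wing_mid, cab_mid, sanding_block_mid, tweezers_mid, propeller_mid from where it was at the start of the episode above 0.025 m).
It fails at once if a pot is let go or dropped from more than about 40 mm above the top ramp ((height (world z) of grey_pot_mid above 0.175 m and contact force between the fingers and grey_pot below 0.01 N) or (height (world z) of yellow_pot_mid above 0.175 m and contact force between the fingers and yellow_pot below 0.01 N) or (height (world z) of red_pot_mid above 0.175 m and contact force between the fingers and red_pot below 0.01 N)).
It also fails if it takes over 72 s, if anything falls off the work surface, if the arm or the gripper's body presses on something with over 40 N, if the wrist force passes 120 N, or if a joint passes its speed limit or range.

## Robot

A 7-joint arm with a two-finger parallel gripper is mounted at the origin on the work surface. World frame = base frame: x ahead of the robot, y to its left, z up, the work surface at z = 0. Lengths are in m, angles in rad, forces in N, time in s.
With the tool pointing down it reaches from about 0.35 to 0.775 m from the base axis. Payload 3.1 kg.
Tool frame: the origin (TCP) lies where the fingers leave the gripper's body, on its centre line; the fingertips stand 73 mm ahead of it and the grasp point (between the pads) lies 54 mm ahead of it; z points along the fingers, y is the direction in which the jaws open and shut (so a half turn about z gives the same grasp; the last joint's range is limited). The gripper opens to 85 mm and grips with 20 to 120 N. Pads are 22 mm wide; open, the fingers measure 114 mm over their backs; the gripper's body (76 mm by 85 mm) begins 54 mm behind the grasp point. The pads swing forward as they close: fully open they stand 13 mm farther back than shut.
Start: joints at [1.13, 0.311, 0.014, 1.512, -0.004, 1.319, -0.027], TCP at [0.214, -0.507, 0.304] pointing down, gripper open.
Joint ranges: [-2.7, 2.7], [-0.3, 1.91], [-1.27, 1.3], [0.12, 2.57], [-1.44, 4.58], [0.2, 2.03], [-3.05, 3.05]. Speed limits (rad/s): [2.79, 2.79, 3.14, 3.14, 3.14, 3.14, 3.14].

## Interface

Orientations are given as a unit quaternion [w, x, y, z].
In Python, from station import arm, vision, workorder gives the robot as it stands.
- The arm moves only by the tool move_arm, never from a script. Its argument "targets" is a list of rows, each a list of 7 numbers: the shift along the tool's x, y, z in mm, then the turn, a rotation vector about the tool's x, y, z in rad, then the closure in counts, from 0 (fully open) to 255 (shut). A call has 1 to 12 rows; each row shifts and turns the pose as measured when the row begins, along the tool's axes as they then stand; what a row does not reach is not made up. A row lasts 1/12 s, in which the tool goes at most 41.7 mm and 7.16 degrees, less where a joint would pass 70% of its speed; a pose out of reach is approached as far as the arm can. A call is refused whole if a number of a shift passes 41.7 or a number of a turn 0.125, either way. A call with a gripper value outside its range is refused whole. The fingers move at their own pace and stop on an object; "newtons" is the grip in N (left out, the last holds). Time passes only in rows, so rows that do not move let the fingers close. It gives the time, the measured TCP pose, the force and the opening at its end, in the units of the state.
- arm.state(): the state, without advancing time (a new reading comes with each control period).
- vision.capture(name): name is "scene" or "top" or "wrist"; returns a dict with "frame" (384x512x3 uint8, red, green, blue), "camera_matrix" (3x3 intrinsics, pixels), "k1" (the pictures are not rectified: a ray, as slopes to the right and down, at radius r is drawn at 1 + k1 r^2 times it, then the intrinsics apply), "world_to_cam" (4x4, takes a point from world to camera coordinates); the wrist camera has in their place "tool_from_camera" (4x4, takes a point from camera to tool coordinates, whose origin is the TCP and whose axes are the flange's). Camera axes: x right, y up, looking along -z (the intrinsics and any distortion apply to the point x, -y, -z); pixel columns grow to the right and rows downward; lengths in m; the calibration is good to about 2 mm. A picture is of the moment at which its call begins: read the wrist's pose just before it. There is no depth.
- workorder.close_job(): hands the job in, once; it reports no verdict.
The state is a dict: "t": time; "joint_positions": joint angles; "joint_vel": joint speeds; "effort": joint torques, N m; "tcp_pos": TCP position; "orientation": TCP orientation; "force": force on the tool from outside, world axes, zero at the start; "ft_torque": the same for the moment, N m; "gripper_width": finger opening in m.
Only numpy, scipy, OpenCV 4.12 (cv2) and the standard library are available. Lean on these libraries where they do the work, as an engineer would, in place of code of your own. Each camera call takes 0.05 s, during which the arm holds its last target.

## Working session

There is one attempt and no reset: what is moved stays moved. The work goes in short steps, Python scripts to look and compute and a tool call to move; the robot and the scene stay as the last step left them, time stands still between calls to the robot, and variables do not carry over. Pictures are saved under pics/ and viewed, and the job is handed in when it is done.

Besides the shell and the picture viewer there is one more tool, called as name(argument=value, ...) on one line, values as JSON. move_arm: Moves the arm, as the interface text tells. Its arguments: {"type":"object","properties":{"targets":{"type":"array"},"newtons":{"type":"number"}},"required":["targets"]}

```bash
ls -la; mkdir -p pics
python3 - <<'E'
from station import arm, vision, workorder
import cv2,numpy as np
s=arm.state(); print(s)
for n in ['scene','top','wrist']:
    c=vision.capture(n); cv2.imwrite(f'pics/{n}0.png',c['frame'][:,:,::-1])
    print(n,[ (k,np.round(v,4).tolist()) for k,v in c.items() if k!='frame'])
E
```

```text
total 12
drwxr-xr-x  3 agent agent 4096 Dec  7 08:49 .
drwxr-xr-x 23 root  root  4096 Dec  7 08:49 ..
drwxr-xr-x  2 agent agent 4096 Dec  7 08:49 pics
{'t': 0.0, 'joint_positions': array([ 1.13026752,  0.31174656,  0.01397084,  1.51308124, -0.00438216,
        1.31918944, -0.02722245]), 'joint_vel': array([-0.00071293, -0.00076123,  0.00068705,  0.00017777,  0.00045215,
        0.00064451, -0.00112125]), 'effort': array([-1.01005658e-04, -3.79910874e+01,  1.46099352e-01, -2.30590653e+01,
        1.23239655e-02,  1.38069983e-02,  1.41659510e-05]), 'tcp_pos': array([ 0.21338975, -0.50630442,  0.30279959]), 'orientation': array([-1.16135043e-03,  9.80174239e-01,  1.98133864e-01, -2.90158280e-04]), 'force': array([-0.1615297 ,  0.09749322, -0.10130027]), 'ft_torque': array([0.00447243, 0.03358708, 0.00384738]), 'gripper_width': 0.08554887781351617}
scene [('camera_matrix', [[475.2684, 0.0, 254.2466], [0.0, 475.2684, 187.6889], [0.0, 0.0, 1.0]]), ('k1', 0.0554), ('world_to_cam', [[-0.5209, 0.8534, 0.0192, 0.2918], [-0.4896, -0.3172, 0.8122, 0.1453], [0.6992, 0.4137, 0.583, -1.8229], [0.0, 0.0, 0.0, 1.0]])]
top [('camera_matrix', [[354.2102, 0.0, 261.3789], [0.0, 354.2102, 193.2938], [0.0, 0.0, 1.0]]), ('k1', -0.0354), ('world_to_cam', [[0.0166, -0.9999, -0.0033, -0.0391], [0.9868, 0.0159, 0.1611, -0.5247], [-0.161, -0.0059, 0.9869, -0.9123], [0.0, 0.0, 0.0, 1.0]])]
wrist [('camera_matrix', [[344.6726, 0.0, 254.4319], [0.0, 344.6726, 194.3319], [0.0, 0.0, 1.0]]), ('k1', -0.1017), ('tool_from_camera', [[0.0013, 0.9577, 0.2876, 0.0727], [1.0, -0.0013, -0.0002, 0.0003], [0.0002, 0.2876, -0.9577, -0.0698], [0.0, 0.0, 0.0, 1.0]])]
```

View pics/scene0.png

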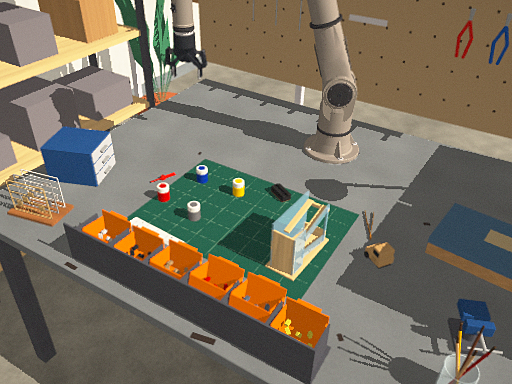

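View pics/top0.png

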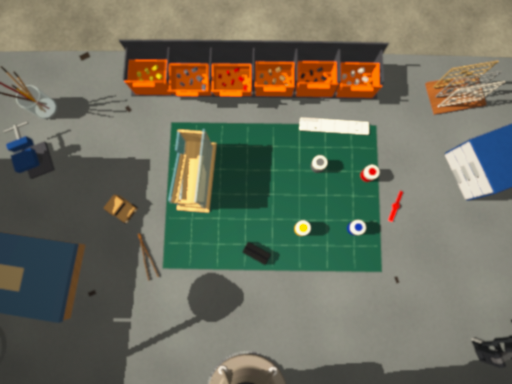

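View pics/wrist0.png

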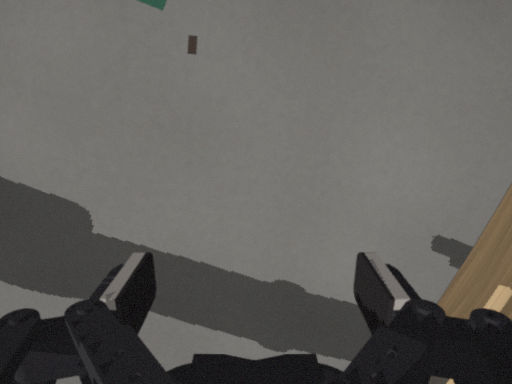

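```bash
cat > h.py <<'E'
from station import arm, vision, workorder
import cv2,numpy as np
from scipy.spatial.transform import Rotation as R
def cap(n,save=None):
    s=arm.state(); c=vision.capture(n); c['s']=s
    K=np.array(c['camera_matrix']); c['K']=K
    if n=='wrist':
        q=s['orientation']; T=np.eye(4); T[:3,:3]=R.from_quat([q[1],q[2],q[3],q[0]]).as_matrix(); T[:3,3]=s['tcp_pos']
        c['c2w']=T@np.array(c['tool_from_camera'])
    else: c['c2w']=np.linalg.inv(np.array(c['world_to_cam']))
    c['img']=c['frame'][:,:,::-1].copy()
    if save: cv2.imwrite('pics/'+save,c['img'])
    return c
def ray(c,uv):
    p=cv2.undistortPoints(np.array([[uv]],float),c['K'],np.array([c['k1'],0,0,0.]))[0,0]
    d=c['c2w'][:3,:3]@np.array([p[0],-p[1],-1.]); return c['c2w'][:3,3],d/np.linalg.norm(d)
def onz(c,uv,z):
    o,d=ray(c,uv); return o+d*(z-o[2])/d[2]
def proj(c,P):
    P=np.atleast_2d(P); w=np.linalg.inv(c['c2w']); q=P@w[:3,:3].T+w[:3,3]
    a=np.c_[q[:,0]/-q[:,2],-q[:,1]/-q[:,2]]; r2=(a**2).sum(1,keepdims=True); a=a*(1+c['k1']*r2)
    return a*[c['K'][0,0],c['K'][1,1]]+c['K'][:2,2]
def tri(c1,u1,c2,u2):
    o1,d1=ray(c1,u1);o2,d2=ray(c2,u2)
    A=np.c_[d1,-d2]; t=np.linalg.lstsq(A,o2-o1,rcond=None)[0]
    a=o1+d1*t[0];b=o2+d2*t[1]; return (a+b)/2,np.linalg.norm(a-b)
def rot(s):
    q=s['orientation']; return R.from_quat([q[1],q[2],q[3],q[0]])
E
python3 - <<'E'
from h import *
t=cv2.imread('pics/top0.png'); s=cv2.imread('pics/scene0.png')
cv2.imwrite('pics/topz.png',cv2.resize(t[115:275,155:415],None,fx=3,fy=3,interpolation=cv2.INTER_CUBIC))
cv2.imwrite('pics/scenez.png',cv2.resize(s[150:300,130:350],None,fx=3.6,fy=3.6,interpolation=cv2.INTER_CUBIC))
E
```

```text
(no output)
```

View pics/topz.png

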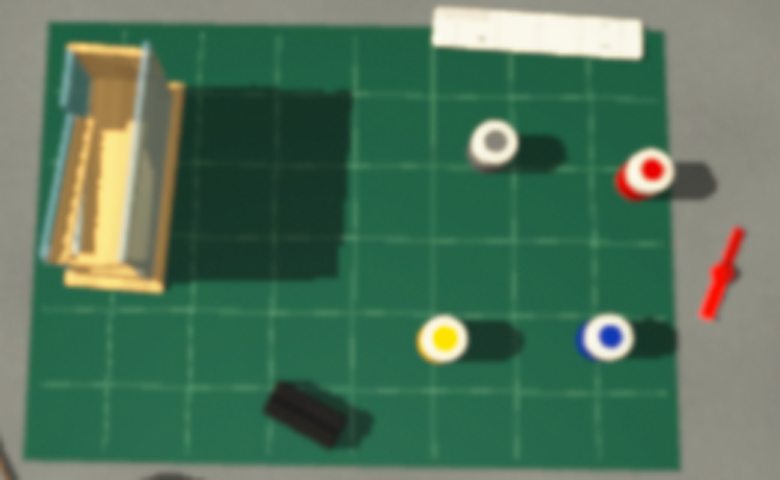

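View pics/scenez.png

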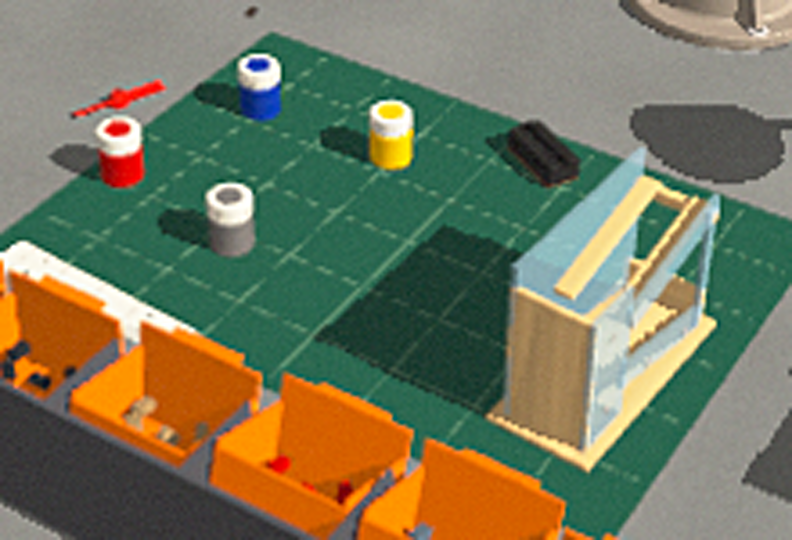

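Run:
```python
from h import *
c=cap('top')
sc=cap('scene')
f=lambda x,y:(x/3+155-.33,y/3+115-.33)
for n,p,z in [('panel front top',(121,262),.15),('panel rear top',(147,44),.15),('base FL',(65,285),.0),('base FR',(163,292),.0),('base RR',(184,85),.005),
   ('guide front',(45,258),.135),('guide cheek start',(72,114),.13),('cheek end',(70,45),.13),('tw',(0,0),0)]:
    print(n,np.round(onz(c,f(*p),z),4))
img=cv2.cvtColor(c['img'],cv2.COLOR_BGR2HSV)
for n,p in [('grey',(495,142)),('red',(652,170)),('yellow',(445,338)),('blue',(610,337))]:
    print(n,np.round(onz(c,f(*p),.052),4))
g=lambda x,y:(x/3.6+130-.36,y/3.6+150-.36)
for n,p in [('grey',(230,195)),('red',(119,128)),('yellow',(391,111)),('blue',(259,65))]:
    print(n,np.round(onz(sc,g(*p),.052),4))
for n,p,z in [('panel front top',(642,152),.15),('panel rear top',(514,265),.15),('base rear right',(488,416),0),('base rear left',(590,470),0),('base front left',(716,322),0)]:
    print(n,np.round(onz(sc,g(*p),z),4))
```

```text
panel front top [0.4841 0.1266 0.15  ]
panel rear top [0.6653 0.1138 0.15  ]
base FL [0.4818 0.2074 0.    ]
base FR [0.4768 0.1153 0.    ]
base RR [0.6757 0.1025 0.005 ]
guide front [0.4884 0.1915 0.135 ]
guide cheek start [0.6105 0.1774 0.13  ]
cheek end [0.6706 0.1825 0.13  ]
tw [0.7614 0.2874 0.    ]
grey [ 0.6121 -0.1871  0.052 ]
red [ 0.5886 -0.3285  0.052 ]
yellow [ 0.4348 -0.1415  0.052 ]
blue [ 0.4378 -0.2865  0.052 ]
grey [ 0.606  -0.1896  0.052 ]
red [ 0.5814 -0.3313  0.052 ]
yellow [ 0.4277 -0.1432  0.052 ]
blue [ 0.4317 -0.2885  0.052 ]
panel front top [0.486  0.1291 0.15  ]
panel rear top [0.6601 0.1126 0.15  ]
base rear right [0.6681 0.1013 0.    ]
base rear left [0.6755 0.1932 0.    ]
base front left [ 0.4742  0.2047 -0.    ]
```

```bash
cat >> h.py <<'E'
def Rm(x,z):
    x=np.array(x,float);z=np.array(z,float);z/=np.linalg.norm(z);x-=z*(x@z);x/=np.linalg.norm(x)
    return R.from_matrix(np.c_[x,np.cross(z,x),z])
def plan(P,Rt,n=None,g=None):
    s=arm.state();p=np.array(s['tcp_pos']);r=rot(s)
    rv=(r.inv()*Rt).as_rotvec(); d=np.array(P)-p
    need=max(np.linalg.norm(d)/.036,np.abs(rv).max()/.115,np.linalg.norm(rv)/.12)
    n=n or int(np.ceil(need))
    print('from',np.round(p,4),'d',np.round(d*1000,1),'rv',np.round(rv,3),'tool d',np.round(r.inv().apply(d)*1000,1),'n',n)
    for i in range(n):
        a=r*R.from_rotvec(rv*i/n)
        print(list(np.round(a.inv().apply(d/n)*1000).astype(int))+list(np.round(rv/n,3)))
def st():
    s=arm.state();r=rot(s).as_matrix();g=s['tcp_pos']+.054*r[:,2]
    print('t',round(s['t'],2),'tcp',np.round(s['tcp_pos'],4),'grasp',np.round(g,4),'x',np.round(r[:,0],3),'y',np.round(r[:,1],3),'z',np.round(r[:,2],3),'w',round(s['gripper_width'],4),'F',np.round(s['force'],1),'q',np.round(s['joint_positions'],2))
E
python3 - <<'E' | sed 's/np.int64//g;s/np.float64//g'
from h import *
plan([.5,-.26,.30],Rm([0,1,0],[0,0,-1]))
E
```

```text
from [ 0.2135 -0.5066  0.3034] d [286.5 246.6  -3.4] rv [-1.000e-03 -1.000e-03 -1.172e+00] tool d [ 359.8 -116.     3.5] n 11
[(33), (-11), (0), (-0.0), (-0.0), (-0.107)]
[(34), (-7), (0), (-0.0), (-0.0), (-0.107)]
[(34), (-3), (0), (-0.0), (-0.0), (-0.107)]
[(34), (0), (0), (-0.0), (-0.0), (-0.107)]
[(34), (4), (0), (-0.0), (-0.0), (-0.107)]
[(34), (8), (0), (-0.0), (-0.0), (-0.107)]
[(33), (11), (0), (-0.0), (-0.0), (-0.107)]
[(31), (14), (0), (-0.0), (-0.0), (-0.107)]
[(29), (18), (0), (-0.0), (-0.0), (-0.107)]
[(27), (21), (0), (-0.0), (-0.0), (-0.107)]
[(25), (24), (0), (-0.0), (-0.0), (-0.107)]
```

move_arm(targets=[[33,-11,0,0,0,-0.107,0],[34,-7,0,0,0,-0.107,0],[34,-3,0,0,0,-0.107,0],[34,0,0,0,0,-0.107,0],[34,4,0,0,0,-0.107,0],[34,8,0,0,0,-0.107,0],[33,11,0,0,0,-0.107,0],[31,14,0,0,0,-0.107,0],[29,18,0,0,0,-0.107,0],[27,21,0,0,0,-0.107,0],[25,24,0,0,0,-0.107,0],[0,0,0,0,0,0,0]])

```text
t: 1.25
tcp_pos: [0.5035, -0.2469, 0.2992]
orientation: [-0.002, 0.689, 0.725, -0.001]
force: [1.2, 1.5, 0.1]
gripper_width: 0.0851
```

Run:
```python
from h import *
st(); cap('wrist','w1.png'); st()
```

```text
t 1.25 tcp [ 0.5035 -0.2469  0.2992] grasp [ 0.5033 -0.2468  0.2452] x [-0.05   0.999  0.001] y [ 0.999  0.05  -0.004] z [-0.004  0.001 -1.   ] w 0.0851 F [1.2 1.5 0.1] q [ 0.7   0.36 -0.37  1.47  0.13  1.33  0.36]
t 1.3 tcp [ 0.5012 -0.25    0.2991] grasp [ 0.5008 -0.2501  0.2451] x [-0.044  0.999 -0.001] y [ 0.999  0.044 -0.007] z [-0.007 -0.002 -1.   ] w 0.0857 F [-0.3  1.5 -0.4] q [ 0.7   0.36 -0.37  1.48  0.14  1.33  0.36]
```

View pics/w1.png

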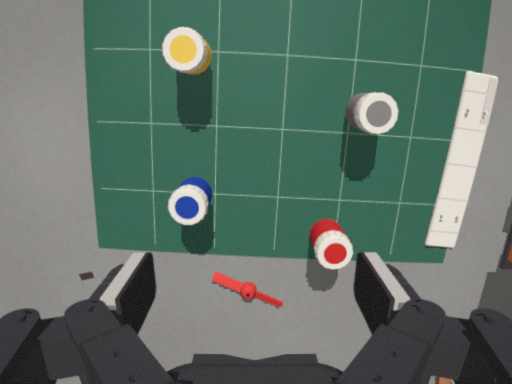

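Run:
```python
from h import *
st(); c=cap('wrist','w2.png'); st(); t=cap('top')
hsv=cv2.cvtColor(c['img'],cv2.COLOR_BGR2HSV)
for n,p in [('yellow',(184,49)),('grey',(378,113)),('blue',(187,207)),('red',(335,253))]:
    col=c['img'][p[1],p[0]].astype(int)
    m=(np.abs(c['img'].astype(int)-col).max(2)<28).astype(np.uint8)
    k,l,stt,cen=cv2.connectedComponentsWithStats(m,connectivity=4)
    i=l[p[1],p[0]]; print(n,col,stt[i],cen[i],np.round(onz(c,cen[i],.052),4))
# top
for n,p in [('grey',(495,142)),('red',(652,170)),('yellow',(445,338)),('blue',(610,337))]:
    p=(int(p[0]/3+155),int(p[1]/3+115)); col=t['img'][p[1],p[0]].astype(int)
    m=(np.abs(t['img'].astype(int)-col).max(2)<40).astype(np.uint8)
    k,l,stt,cen=cv2.connectedComponentsWithStats(m,connectivity=4); i=l[p[1],p[0]]
    print('top',n,stt[i],cen[i],np.round(onz(t,cen[i],.052),4))
```

```text
t 1.3 tcp [ 0.5012 -0.25    0.2991] grasp [ 0.5008 -0.2501  0.2451] x [-0.044  0.999 -0.001] y [ 0.999  0.044 -0.007] z [-0.007 -0.002 -1.   ] w 0.0857 F [-0.3  1.5 -0.4] q [ 0.7   0.36 -0.37  1.48  0.14  1.33  0.36]
t 1.35 tcp [ 0.4992 -0.2533  0.299 ] grasp [ 0.4987 -0.2536  0.245 ] x [-0.038  0.999 -0.004] y [ 0.999  0.038 -0.009] z [-0.009 -0.004 -1.   ] w 0.085 F [ 0.5 -0.7  0.3] q [ 0.7   0.36 -0.37  1.48  0.14  1.33  0.36]
yellow [ 92 198 233] [173  31  26  28 555] [185.21981982  44.68108108] [ 0.434 -0.14   0.052]
grey [128 133 137] [370  96  25  26 495] [382.12323232 108.4969697 ] [ 0.6123 -0.186   0.052 ]
blue [160  71  40] [179 194  23  21 366] [189.79234973 203.81693989] [ 0.4378 -0.2854  0.052 ]
red [ 46  48 197] [329 240  21  20 320] [338.80625 249.3375 ] [ 0.5884 -0.327   0.052 ]
top grey [317 159   7   6  35] [319.77142857 161.57142857] [ 0.6133 -0.1874  0.052 ]
top red [ 362  148   40   87 1379] [374.73894126 194.4626541 ] [ 0.5254 -0.3337  0.052 ]
top yellow [300 225   7   6  36] [302.86111111 227.38888889] [ 0.4346 -0.1411  0.052 ]
top blue [356 225   5   5  23] [358.         226.82608696] [ 0.4383 -0.2865  0.052 ]
```

```bash
sed -i 's/print(list(np.round(a.inv().apply(d\/n)\*1000).astype(int))+list(np.round(rv\/n,3)))/print((np.round(a.inv().apply(d\/n)*1000).astype(int).tolist()+np.round(rv\/n,3).tolist()))/' h.py
python3 - <<'E'
from h import *
plan([.57,.11,.36],Rm([0.06,1,0],[0,0,-1]),n=11)
E
```

```text
from [ 0.4978 -0.2555  0.299 ] d [ 72.2 365.5  61. ] rv [-0.01   0.006  0.094] tool d [362.5  83.9 -63.9] n 11
[33, 8, -6, -0.001, 0.001, 0.009]
[33, 7, -6, -0.001, 0.001, 0.009]
[33, 7, -6, -0.001, 0.001, 0.009]
[33, 7, -6, -0.001, 0.001, 0.009]
[33, 7, -6, -0.001, 0.001, 0.009]
[33, 6, -6, -0.001, 0.001, 0.009]
[33, 6, -6, -0.001, 0.001, 0.009]
[33, 6, -6, -0.001, 0.001, 0.009]
[33, 5, -6, -0.001, 0.001, 0.009]
[33, 5, -6, -0.001, 0.001, 0.009]
[34, 5, -6, -0.001, 0.001, 0.009]
```

move_arm(targets=[[33,8,-6,-0.001,0.001,0.009,0],[33,7,-6,-0.001,0.001,0.009,0],[33,7,-6,-0.001,0.001,0.009,0],[33,7,-6,-0.001,0.001,0.009,0],[33,7,-6,-0.001,0.001,0.009,0],[33,6,-6,-0.001,0.001,0.009,0],[33,6,-6,-0.001,0.001,0.009,0],[33,6,-6,-0.001,0.001,0.009,0],[33,5,-6,-0.001,0.001,0.009,0],[33,5,-6,-0.001,0.001,0.009,0],[34,5,-6,-0.001,0.001,0.009,0],[0,0,0,0,0,0,0]])

```text
t: 2.4
tcp_pos: [0.5784, 0.0839, 0.3593]
orientation: [0.003, 0.756, 0.654, -0.008]
force: [-0.2, 1.5, 0.8]
gripper_width: 0.0851
```

Run:
```python
from h import *
import pickle
st(); cap('wrist');c=cap('wrist','w3.png'); st()
pickle.dump({k:c[k] for k in ['K','k1','c2w','img']},open('w3.pkl','wb'))
```

```text
t 2.4 tcp [0.5784 0.0839 0.3593] grasp [0.5779 0.0832 0.3053] x [ 0.144  0.989 -0.015] y [ 0.99  -0.144 -0.007] z [-0.009 -0.014 -1.   ] w 0.0851 F [-0.2  1.5  0.8] q [ 0.14  0.41 -0.48  1.28  0.2   1.51 -0.47]
t 2.5 tcp [0.5784 0.0761 0.3584] grasp [0.5778 0.0749 0.3044] x [ 0.152  0.988 -0.024] y [ 0.988 -0.152 -0.007] z [-0.011 -0.022 -1.   ] w 0.0855 F [ 0.2 -2.1 -0.2] q [ 0.15  0.41 -0.47  1.28  0.2   1.51 -0.46]
```

View pics/w3.png

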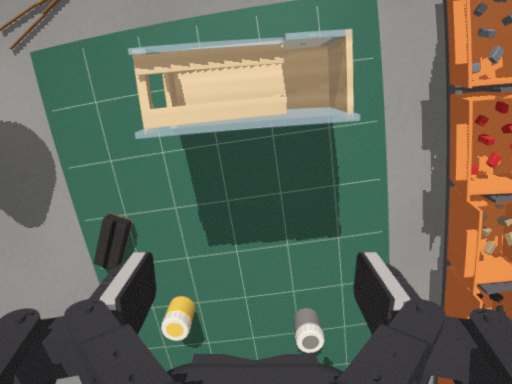

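Run:
```python
from h import *
c=cap('wrist','w4.png'); st()
import pickle
pickle.dump({k:c[k] for k in ['K','k1','c2w','img']},open('w4.pkl','wb'))
cv2.imwrite('pics/w4z.png',cv2.resize(c['img'][15:150,120:375],None,fx=3,fy=3,interpolation=cv2.INTER_CUBIC))
```

```text
t 2.55 tcp [0.5784 0.0743 0.3581] grasp [0.5778 0.073  0.3042] x [ 0.155  0.988 -0.025] y [ 0.988 -0.155 -0.007] z [-0.011 -0.023 -1.   ] w 0.0856 F [ 0.6  0.1 -0.5] q [ 0.15  0.41 -0.47  1.28  0.2   1.51 -0.46]
```

View pics/w4z.png

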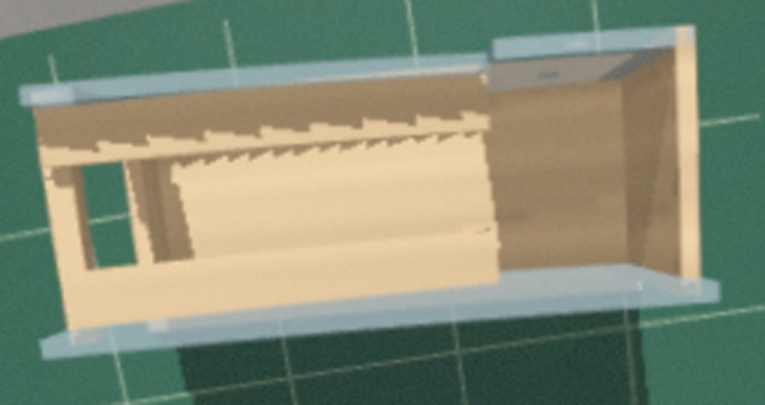

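Run:
```python
from h import *
import pickle
c=pickle.load(open('w4.pkl','rb'))
f=lambda x,y:(x/3+120-.33,y/3+15-.33)
D={}
for n,p,z in [('ramp FR(-92,-31)',(68,332),.125),('ramp RR(36,-31)',(499,282),.095),('ramp FL(-92,31)',(36,105),.125),('ramp RL(36,31)',(489,83),.105),
 ('panel top outer F (?, -36)',(42,358),.15),('panel top outer R',(718,298),.15),('cheek top outer F (36,36)',(494,60),.13),('cheek top outer R(90,36)',(676,48),.13),('guide outer top F',(22,105),.135),('guide inner F top',(74,101),.135),('slot front edge R?',(66,222),.125)]:
    P=onz(c,f(*p),z); D[n]=P; print(n,np.round(P,4))
a,b=D['ramp FR(-92,-31)'],D['ramp RR(36,-31)']; print('yaw',np.arctan2(b[1]-a[1],b[0]-a[0]),np.linalg.norm(b[:2]-a[:2]))
a,b=D['panel top outer F (?, -36)'],D['panel top outer R']; print('yaw',np.arctan2(b[1]-a[1],b[0]-a[0]),np.linalg.norm(b[:2]-a[:2]))
yaw=-.062; 
src=np.array([[-.092,-.031],[.036,-.031],[-.092,.031]]);dst=np.array([D['ramp FR(-92,-31)'][:2],D['ramp RR(36,-31)'][:2],D['ramp FL(-92,31)'][:2]])
A,B=src-src.mean(0),dst-dst.mean(0); H=A.T@B; y=np.arctan2(H[0,1]-H[1,0],H[0,0]+H[1,1]);Rr=np.array([[np.cos(y),-np.sin(y)],[np.sin(y),np.cos(y)]])
t=dst.mean(0)-Rr@src.mean(0);print('fit yaw',y,'o',t,'res',dst-(src@Rr.T+t))
for n in D: print(n,np.round(Rr.T@(D[n][:2]-t)*1000,1))
```

```text
ramp FR(-92,-31) [0.4851 0.1303 0.125 ]
ramp RR(36,-31) [0.6133 0.1225 0.095 ]
ramp FL(-92,31) [0.4906 0.1936 0.125 ]
ramp RL(36,31) [0.6172 0.1806 0.105 ]
panel top outer F (?, -36) [0.485  0.1262 0.15  ]
panel top outer R [0.6665 0.1146 0.15  ]
cheek top outer F (36,36) [0.6172 0.1838 0.13  ]
cheek top outer R(90,36) [0.6661 0.1803 0.13  ]
guide outer top F [0.4901 0.1928 0.135 ]
guide inner F top [0.5044 0.1912 0.135 ]
slot front edge R? [0.4918 0.1609 0.125 ]
yaw -0.06100346240544075 0.12848232666355608
yaw -0.0638546484340768 0.18184084860120536
fit yaw -0.07001312396534908 o [0.57959835 0.15565345] res [[-5.73403901e-04 -8.54428321e-04]
 [-1.64821401e-05  2.66925537e-04]
 [ 5.89886042e-04  5.87502784e-04]]
ramp FR(-92,-31) [-92.5 -31.9]
ramp RR(36,-31) [ 36.  -30.7]
ramp FL(-92,31) [-91.5  31.6]
ramp RL(36,31) [35.7 27.5]
panel top outer F (?, -36) [-92.3 -36. ]
panel top outer R [ 89.5 -34.8]
cheek top outer F (36,36) [35.5 30.8]
cheek top outer R(90,36) [84.5 30.6]
guide outer top F [-91.9  30.8]
guide inner F top [-77.5  30.2]
slot front edge R? [-87.9  -0.9]
```

```bash
cat >> h.py <<'E'
O=np.array([.5795,.1555,0]);yaw=-.065
EX=np.array([np.cos(yaw),np.sin(yaw),0]);EY=np.array([-np.sin(yaw),np.cos(yaw),0]);UP=np.array([0,0,1.])
POT={'grey':(.6125,-.187),'yellow':(.434,-.1405),'red':(.588,-.328)}
S=np.sqrt(.5)
def Rpick(h=EY): return Rm(h*S+UP*S,h*S-UP*S)
def Rplace(): return Rm(EY*S-UP*S,-EY*S-UP*S)
OFF=.058
def tcp(C,Rt,back=0): return np.array(C)-Rt.as_matrix()[:,2]*(OFF+back)
def err(C,Rt,back=0):
    s=arm.state(); r=rot(s); d=tcp(C,Rt,back)-s['tcp_pos']; rv=(r.inv()*Rt).as_rotvec()
    print('tool d mm',np.round(r.inv().apply(d)*1000,1),'world d',np.round(d*1000,1),'rv',np.round(rv,3))
def rack(x,y,z): return O+EX*x+EY*y+UP*z
E
python3 - <<'E'
from h import *
t=cap('top'); f=lambda x,y:(x/3+155-.33,y/3+115-.33)
for p in [(433,45),(643,60)]: print('wing near edge',np.round(onz(t,f(*p),.006),3))
print('prop',np.round(onz(t,f(722,272),.01),3),'block',np.round(onz(t,f(305,415),.02),3))
Rt=Rpick(); plan(tcp([*POT['grey'],.026],Rt,.10),Rt)
E
```

```text
wing near edge [ 0.719 -0.136  0.006]
wing near edge [ 0.708 -0.338  0.006]
prop [ 0.503 -0.404  0.01 ] block [ 0.366 -0.02   0.02 ]
from [0.5783 0.0735 0.358 ] d [  26.9 -372.  -220.3] rv [ 0.028  0.81  -0.091] tool d [-357.6   86.5  228.7] n 13
[-28, 7, 18, 0.002, 0.062, -0.007]
[-29, 6, 16, 0.002, 0.062, -0.007]
[-30, 6, 14, 0.002, 0.062, -0.007]
[-30, 6, 12, 0.002, 0.062, -0.007]
[-31, 6, 10, 0.002, 0.062, -0.007]
[-32, 6, 8, 0.002, 0.062, -0.007]
[-32, 6, 6, 0.002, 0.062, -0.007]
[-33, 5, 4, 0.002, 0.062, -0.007]
[-33, 5, 2, 0.002, 0.062, -0.007]
[-33, 5, 0, 0.002, 0.062, -0.007]
[-33, 5, -2, 0.002, 0.062, -0.007]
[-33, 4, -4, 0.002, 0.062, -0.007]
[-32, 4, -6, 0.002, 0.062, -0.007]
```

move_arm(targets=[[-28,7,18,0.002,0.062,-0.007,0],[-29,6,16,0.002,0.062,-0.007,0],[-30,6,14,0.002,0.062,-0.007,0],[-30,6,12,0.002,0.062,-0.007,0],[-31,6,10,0.002,0.062,-0.007,0],[-32,6,8,0.002,0.062,-0.007,0],[-32,6,6,0.002,0.062,-0.007,0],[-33,5,4,0.002,0.062,-0.007,0],[-33,5,2,0.002,0.062,-0.007,70],[-33,5,0,0.002,0.062,-0.007,70],[-33,5,-2,0.002,0.062,-0.007,70],[0,0,0,0,0,0,70]])

```text
t: 3.6
tcp_pos: [0.5874, -0.2829, 0.1537]
orientation: [-0.221, 0.705, 0.627, 0.245]
force: [-2.5, -2.2, -2.9]
gripper_width: 0.0616
```

Run:
```python
from h import *
st(); Rt=Rpick(); plan(tcp([*POT['grey'],.026],Rt,.08),Rt)
```

```text
t 3.6 tcp [ 0.5874 -0.2829  0.1537] grasp [ 0.5911 -0.2495  0.1114] x [0.093 0.777 0.622] y [ 0.993 -0.115 -0.005] z [ 0.068  0.619 -0.783] w 0.0616 F [-2.5 -2.2 -2.9] q [ 0.91  0.9  -0.49  1.15 -0.22  1.45  0.47]
from [ 0.5874 -0.2829  0.1537] d [ 18.8  -1.5 -30.1] rv [ 0.03   0.114 -0.041] tool d [-18.1  19.   23.9] n 2
[-9, 9, 12, 0.015, 0.057, -0.02]
[-10, 9, 11, 0.015, 0.057, -0.02]
```

move_arm(targets=[[-9,9,12,0.015,0.057,-0.02,70],[-10,9,11,0.015,0.057,-0.02,70],[0,0,0,0,0,0,70],[0,0,0,0,0,0,70]])

```text
t: 3.93
tcp_pos: [0.595, -0.3005, 0.1109]
orientation: [-0.265, 0.684, 0.621, 0.277]
force: [-0.4, 0.0, 0.4]
gripper_width: 0.0618
```

Run:
```python
from h import *
c=cap('wrist','w5.png');st(); Rt=Rpick(); err([*POT['grey'],.026],Rt,.08); err([*POT['grey'],.026],Rt,0)
col=None
```

```text
t 3.98 tcp [ 0.5942 -0.3007  0.1101] grasp [ 0.5968 -0.2626  0.0719] x [0.077 0.703 0.707] y [ 0.996 -0.088 -0.021] z [ 0.048  0.705 -0.707] w 0.062 F [-1.2 -1.3 -2. ] q [ 0.92  1.05 -0.5   1.03 -0.24  1.54  0.53]
tool d mm [21.9 10.2  2.6] world d [12.  16.3 13.4] rv [ 0.002  0.    -0.031]
tool d mm [21.9 10.  82.6] world d [ 15.6  72.8 -43.1] rv [ 0.002  0.    -0.031]
```

View pics/w5.png

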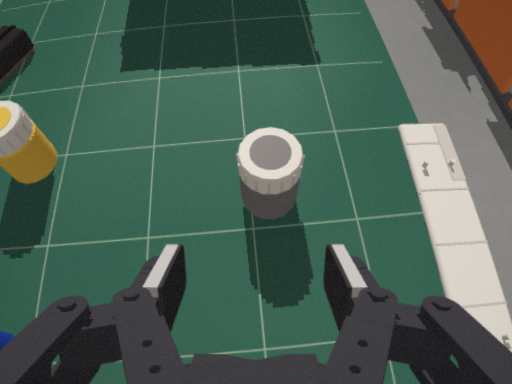

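Run:
```python
from h import *
c=cap('wrist');st()
p=(270,152);col=c['img'][p[1],p[0]].astype(int)
m=(np.abs(c['img'].astype(int)-col).max(2)<28).astype(np.uint8)
k,l,stt,cen=cv2.connectedComponentsWithStats(m,connectivity=4);i=l[p[1],p[0]]
print(stt[i],cen[i],onz(c,cen[i],.052))
Rt=Rpick();plan(tcp([*POT['grey'],.026],Rt,0),Rt,n=4)
```

```text
t 4.03 tcp [ 0.595  -0.2997  0.1121] grasp [ 0.5976 -0.2616  0.0739] x [0.074 0.704 0.706] y [ 0.996 -0.087 -0.018] z [ 0.048  0.705 -0.707] w 0.0618 F [ 0.3 -0.7  1.6] q [ 0.92  1.05 -0.5   1.03 -0.24  1.54  0.53]
[ 251  134   42   34 1136] [271.66989437 150.51672535] [ 0.61248426 -0.1866445   0.052     ]
from [ 0.595  -0.2997  0.1121] d [ 14.8  71.8 -45.1] rv [ 0.003  0.001 -0.028] tool d [19.8  9.4 83.2] n 4
[5, 2, 21, 0.001, 0.0, -0.007]
[5, 2, 21, 0.001, 0.0, -0.007]
[5, 2, 21, 0.001, 0.0, -0.007]
[5, 2, 21, 0.001, 0.0, -0.007]
```

move_arm(targets=[[10,5,8,0,0,-0.014,70],[10,5,12,0,0,-0.014,70],[0,0,12,0,0,0,70],[0,0,12,0,0,0,70],[0,0,8,0,0,0,70],[0,0,0,0,0,0,70],[0,0,0,0,0,0,70]])

```text
t: 4.62
tcp_pos: [0.6153, -0.2403, 0.1089]
orientation: [-0.249, 0.67, 0.64, 0.282]
force: [0.1, -0.1, 0.2]
gripper_width: 0.062
```

Run:
```python
from h import *
st();Rt=Rpick();err([*POT['grey'],.026],Rt,0)
```

```text
t 4.62 tcp [ 0.6153 -0.2403  0.1089] grasp [ 0.6185 -0.2028  0.0702] x [0.021 0.717 0.697] y [ 0.998 -0.057  0.028] z [ 0.059  0.695 -0.717] w 0.062 F [ 0.1 -0.1  0.2] q [ 0.88  1.01 -0.53  1.14 -0.26  1.41  0.53]
tool d mm [-20.5  -7.3  38.3] world d [ -5.4  12.4 -41.9] rv [0.014 0.014 0.025]
```

move_arm(targets=[[-20,-7,10,0.014,0.014,0.025,70]])

```text
t: 4.7
tcp_pos: [0.6128, -0.2444, 0.0956]
orientation: [-0.258, 0.671, 0.635, 0.283]
force: [2.1, 0.3, 1.7]
gripper_width: 0.0619
```

Run:
```python
from h import *
Rt=Rpick();err([*POT['grey'],.026],Rt,0); print(np.round(arm.state()['joint_vel'],3))
```

```text
tool d mm [-8.6 -4.3 31.7] world d [ -2.9  16.5 -28.6] rv [ 0.006 -0.     0.011]
[ 0.067  0.417  0.167 -0.089  0.082  0.056  0.032]
```

move_arm(targets=[[0,0,0,0,0,0,70]])

```text
t: 4.78
tcp_pos: [0.6098, -0.2467, 0.0913]
orientation: [-0.259, 0.673, 0.634, 0.279]
force: [-2.6, -2.4, -1.8]
gripper_width: 0.0622
```

Run:
```python
from h import *
Rt=Rpick();err([*POT['grey'],.026],Rt,0); print(np.round(arm.state()['joint_vel'],3))
```

```text
tool d mm [-3.9 -1.2 30.5] world d [  0.   18.8 -24.3] rv [0.002 0.003 0.005]
[-0.024 -0.11  -0.077 -0.04  -0.077  0.028 -0.002]
```

move_arm(targets=[[0,0,0,0,0,0,70]])

```text
t: 4.87
tcp_pos: [0.6111, -0.2464, 0.0935]
orientation: [-0.258, 0.673, 0.634, 0.281]
force: [1.6, 0.6, 0.6]
gripper_width: 0.0619
```

Run:
```python
from h import *
Rt=Rpick();err([*POT['grey'],.026],Rt,0); print(np.round(arm.state()['joint_vel'],3))
```

```text
tool d mm [-5.7 -2.7 31.7] world d [ -1.3  18.4 -26.5] rv [0.005 0.003 0.008]
[ 0.011  0.022  0.039  0.018  0.047 -0.008 -0.002]
```

move_arm(targets=[[-8,-4,12,0.005,0.003,0.008,70],[0,0,12,0,0,0,70],[0,0,0,0,0,0,70],[0,0,0,0,0,0,70]])

```text
t: 5.2
tcp_pos: [0.6087, -0.2361, 0.072]
orientation: [-0.259, 0.675, 0.632, 0.28]
force: [-0.7, -1.1, -0.0]
gripper_width: 0.0622
```

Run:
```python
from h import *
st();Rt=Rpick();err([*POT['grey'],.026],Rt,0); print(np.round(arm.state()['joint_vel'],3))
```

```text
t 5.2 tcp [ 0.6087 -0.2361  0.072 ] grasp [ 0.6114 -0.1981  0.0337] x [0.045 0.708 0.705] y [ 0.998 -0.068  0.004] z [ 0.05   0.703 -0.709] w 0.0622 F [-0.7 -1.1 -0. ] q [ 0.88  1.05 -0.52  1.17 -0.25  1.37  0.54]
tool d mm [2.3 0.5 9.3] world d [ 1.1  8.2 -5. ] rv [0.004 0.003 0.001]
[-0.009  0.003 -0.009  0.025 -0.01  -0.006  0.002]
```

move_arm(newtons=30, targets=[[3,1,11,0,0,0,70],[0,0,1,0,0,0,70],[0,0,0,0,0,0,70]])

```text
t: 5.45
tcp_pos: [0.611, -0.2252, 0.0659]
orientation: [-0.258, 0.675, 0.632, 0.28]
force: [0.0, -0.9, -0.2]
gripper_width: 0.0621
```

Run:
```python
from h import *
st();Rt=Rpick();err([*POT['grey'],.026],Rt,0); print(np.round(arm.state()['joint_vel'],3))
cap('wrist','w6.png')
```

```text
t 5.45 tcp [ 0.611  -0.2252  0.0659] grasp [ 0.6138 -0.1873  0.0275] x [0.045 0.708 0.705] y [ 0.998 -0.068  0.005] z [ 0.052  0.703 -0.71 ] w 0.0621 F [ 0.  -0.9 -0.2] q [ 0.87  1.05 -0.52  1.19 -0.25  1.34  0.54]
tool d mm [-1.2 -1.  -2.8] world d [-1.2 -2.7  1.1] rv [0.006 0.004 0.001]
[-0.015  0.002 -0.013  0.024 -0.01  -0.003  0.001]
```

View pics/w6.png

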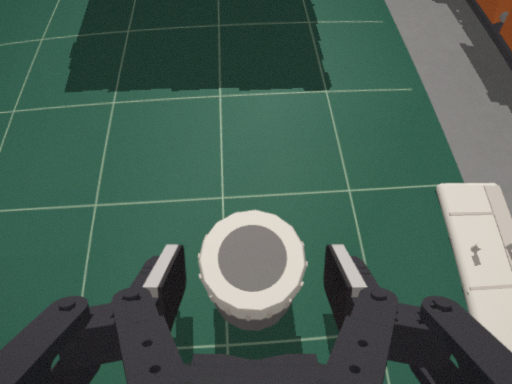

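move_arm(newtons=30, targets=[[-1,-1,-6,0.005,0.004,0,70],[0,0,0,0,0,0,100],[0,0,0,0,0,0,150],[0,0,0,0,0,0,180],[0,0,0,0,0,0,180],[0,0,0,0,0,0,180]])

```text
t: 6.0
tcp_pos: [0.6101, -0.2316, 0.0708]
orientation: [-0.261, 0.674, 0.632, 0.28]
force: [-0.5, -0.3, -0.0]
gripper_width: 0.0372
```

Run:
```python
from h import *
st();Rt=Rpick();err([*POT['grey'],.026],Rt,0); print(np.round(arm.state()['joint_vel'],3))
```

```text
t 6.0 tcp [ 0.6101 -0.2316  0.0708] grasp [ 0.6127 -0.1935  0.0326] x [0.044 0.706 0.707] y [ 0.998 -0.065  0.003] z [ 0.048  0.705 -0.707] w 0.0372 F [-0.5 -0.3 -0. ] q [ 0.87  1.05 -0.52  1.17 -0.25  1.37  0.54]
tool d mm [-0.1 -0.5  5.2] world d [-0.3  3.7 -3.7] rv [0.002 0.    0.002]
[ 0.001 -0.001  0.001 -0.    -0.001  0.004  0.   ]
```

move_arm(targets=[[10,0,-10,0,0,0,180],[20,0,-20,0,0,0,180],[25,0,-25,0,0,0,180],[25,0,-25,0,0,0,180],[25,0,-25,0,0,0,180],[25,0,-25,0,0,0,180],[15,0,-15,0,0,0,180]])

```text
t: 6.58
tcp_pos: [0.606, -0.2302, 0.28]
orientation: [-0.268, 0.675, 0.63, 0.276]
force: [1.2, 0.3, 0.1]
gripper_width: 0.0372
```

```bash
cat >> h.py <<'E'
def tcpo(C,Rt,off): return np.array(C)-Rt.as_matrix()[:,2]*off
E
python3 - <<'E'
from h import *
st();Rt=Rplace();plan(tcpo(rack(-.045,0,.255),Rt,.0632),Rt)
E
```

```text
t 6.58 tcp [ 0.606  -0.2302  0.28  ] grasp [ 0.6079 -0.1919  0.242 ] x [0.054 0.702 0.71 ] y [ 0.998 -0.063 -0.014] z [ 0.035  0.71  -0.704] w 0.0372 F [1.2 0.3 0.1] q [ 0.87  0.84 -0.56  1.01 -0.32  1.67  0.35]
from [ 0.606  -0.2302  0.28  ] d [-68.5 433.2  19.7] rv [-0.016 -1.575  0.002] tool d [314.3 -95.9 291.1] n 14
[22, -7, 21, -0.001, -0.113, 0.0]
[25, -7, 18, -0.001, -0.113, 0.0]
[27, -7, 15, -0.001, -0.113, 0.0]
[28, -7, 12, -0.001, -0.113, 0.0]
[29, -7, 9, -0.001, -0.113, 0.0]
[30, -7, 6, -0.001, -0.113, 0.0]
[31, -7, 2, -0.001, -0.113, 0.0]
[31, -7, -1, -0.001, -0.113, 0.0]
[30, -7, -5, -0.001, -0.113, 0.0]
[29, -7, -8, -0.001, -0.113, 0.0]
[28, -7, -11, -0.001, -0.113, 0.0]
[27, -7, -14, -0.001, -0.113, 0.0]
[25, -7, -17, -0.001, -0.113, 0.0]
[23, -7, -20, -0.001, -0.113, 0.0]
```

move_arm(targets=[[22,-7,20,0,-0.113,0,180],[25,-7,17,0,-0.113,0,180],[27,-7,14,0,-0.113,0,180],[28,-7,11,0,-0.113,0,180],[29,-7,8,0,-0.113,0,180],[30,-7,5,0,-0.113,0,180],[31,-7,2,0,-0.113,0,180]])

```text
t: 7.17
tcp_pos: [0.5752, -0.0273, 0.3007]
orientation: [0.016, 0.742, 0.671, -0.011]
force: [1.0, -0.6, -1.5]
gripper_width: 0.037
```

Run:
```python
from h import *
st();Rt=Rplace();plan(tcpo(rack(-.045,0,.255),Rt,.0632),Rt)
```

```text
t 7.17 tcp [ 0.5752 -0.0273  0.3007] grasp [ 0.5755 -0.0293  0.2467] x [ 0.1    0.994 -0.038] y [ 0.995 -0.1    0.009] z [ 0.005 -0.039 -0.999] w 0.037 F [ 1.  -0.6 -1.5] q [ 0.31  0.4  -0.44  1.44  0.21  1.35 -0.25]
from [ 0.5752 -0.0273  0.3007] d [-37.7 230.3  -1. ] rv [-0.006 -0.747 -0.037] tool d [225.2 -60.6  -8.1] n 7
[32, -9, -1, -0.001, -0.107, -0.005]
[32, -8, -5, -0.001, -0.107, -0.005]
[31, -8, -8, -0.001, -0.107, -0.005]
[30, -8, -11, -0.001, -0.107, -0.005]
[29, -8, -14, -0.001, -0.107, -0.005]
[27, -8, -17, -0.001, -0.107, -0.005]
[25, -8, -20, -0.001, -0.107, -0.005]
```

move_arm(targets=[[32,-9,-2,0,-0.107,-0.005,180],[32,-8,-5,0,-0.107,-0.005,180],[31,-8,-8,0,-0.107,-0.005,180],[30,-8,-11,0,-0.107,-0.005,180],[29,-8,-14,0,-0.107,-0.005,180],[27,-8,-17,0,-0.107,-0.005,180],[12,-4,-10,0,-0.05,-0.003,180],[0,0,0,0,0,0,180]])

```text
t: 7.83
tcp_pos: [0.5284, 0.214, 0.3099]
orientation: [0.257, 0.676, 0.64, -0.26]
force: [-0.3, 0.1, -0.4]
gripper_width: 0.0372
```

Run:
```python
from h import *
st();Rt=Rplace();plan(tcpo(rack(-.045,0,.20),Rt,.0632),Rt)
```

```text
t 7.83 tcp [0.5284 0.214  0.3099] grasp [0.5272 0.1773 0.2703] x [ 0.046  0.731 -0.68 ] y [ 0.999 -0.049  0.014] z [-0.023 -0.68  -0.733] w 0.0372 F [-0.3  0.1 -0.4] q [-0.46  0.65 -0.39  1.22  0.72  1.9  -0.87]
from [0.5284 0.214  0.3099] d [  9.1 -11.  -65.2] rv [ 0.021 -0.037  0.001] tool d [36.8  8.7 55. ] n 2
[18, 4, 28, 0.011, -0.019, 0.001]
[19, 5, 27, 0.011, -0.019, 0.001]
```

move_arm(targets=[[12,3,18,0.007,-0.012,0,180],[12,3,18,0.007,-0.012,0,180],[8,2,12,0.005,-0.01,0,180],[0,0,0,0,0,0,180]])

```text
t: 8.17
tcp_pos: [0.5348, 0.2077, 0.2524]
orientation: [0.26, 0.674, 0.635, -0.275]
force: [-1.0, -0.1, -0.9]
gripper_width: 0.037
```

Run:
```python
from h import *
st();Rt=Rplace();plan(tcpo(rack(-.045,0,.17),Rt,.0632),Rt); cap('wrist','w7.png');cap('scene','s7.png')
```

```text
t 8.17 tcp [0.5348 0.2077 0.2524] grasp [0.5326 0.1699 0.2138] x [ 0.042  0.713 -0.7  ] y [ 0.998 -0.058  0.001] z [-0.04  -0.699 -0.714] w 0.037 F [-1.  -0.1 -0.9] q [-0.45  0.71 -0.38  1.27  0.73  1.84 -0.92]
from [0.5348 0.2077 0.2524] d [  2.7  -4.7 -37.7] rv [ 0.005 -0.01   0.004] tool d [23.2  2.9 30.1] n 2
[12, 1, 15, 0.003, -0.005, 0.002]
[12, 1, 15, 0.003, -0.005, 0.002]
```

View pics/w7.png

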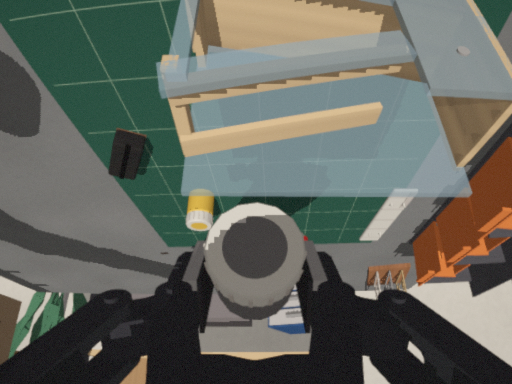

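move_arm(targets=[[11,1,14,0.003,-0.005,0.002,180],[11,1,14,0.003,-0.005,0.002,180],[4,0,5,0,0,0,180],[0,0,0,0,0,0,180]])

```text
t: 8.6
tcp_pos: [0.5396, 0.2001, 0.2147]
orientation: [0.262, 0.679, 0.628, -0.276]
force: [-0.6, -0.6, -0.8]
gripper_width: 0.0368
```

Run:
```python
from h import *
st();Rt=Rplace();plan(tcpo(rack(-.045,0,.135),Rt,.0632),Rt); c=cap('wrist','w8.png')
s=c['s'];r=rot(s).as_matrix();L=s['tcp_pos']+r[:,2]*.0632+.026*S*(r[:,0]-r[:,2]); print('lid exp px',proj(c,L), 'rack y lid',(L-O)@EY)
```

```text
t 8.6 tcp [0.5396 0.2001 0.2147] grasp [0.5372 0.1621 0.1763] x [ 0.06   0.708 -0.704] y [ 0.997 -0.074  0.01 ] z [-0.045 -0.702 -0.71 ] w 0.0368 F [-0.6 -0.6 -0.8] q [-0.44  0.75 -0.37  1.3   0.74  1.78 -0.97]
from [0.5396 0.2001 0.2147] d [ -2.1   3.  -35. ] rv [ 0.001 -0.005 -0.014] tool d [26.6 -2.7 22.9] n 1
[27, -3, 23, 0.001, -0.005, -0.014]
lid exp px [[254.33206574 247.32829585]] rack y lid 0.023400372825443893
```

View pics/w8.png

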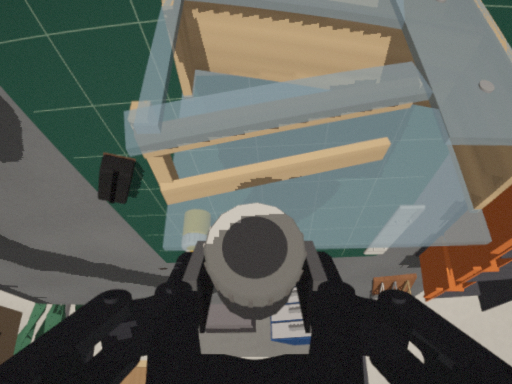

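move_arm(targets=[[12,-1,10,0,-0.003,-0.006,180],[12,-1,10,0,0,-0.006,180],[3,0,3,0,0,0,180],[0,0,0,0,0,0,180]])

```text
t: 8.98
tcp_pos: [0.5387, 0.2038, 0.178]
orientation: [0.262, 0.675, 0.632, -0.277]
force: [0.3, 1.2, 4.0]
gripper_width: 0.0372
```

```bash
cat >> h.py <<'E'
def pot(off):
    s=arm.state();r=rot(s).as_matrix();C=s['tcp_pos']+r[:,2]*off-O; ax=S*(r[:,0]-r[:,2])
    print('pot in rack mm',np.round([C@EX*1000,C@EY*1000,C[2]*1000],1),'axis',np.round([ax@EX,ax@EY,ax[2]],3))
E
python3 - <<'E'
from h import *
pot(.0632);st();Rt=Rplace();plan(tcpo(rack(-.045,0,.134),Rt,.0632),Rt); c=cap('wrist','w9.png')
E
```

```text
pot in rack mm [-43.6   1.  133.2] axis [-0.001  1.     0.003]
t 8.98 tcp [0.5387 0.2038 0.178 ] grasp [0.5365 0.1658 0.1397] x [ 0.049  0.707 -0.705] y [ 0.998 -0.064  0.005] z [-0.042 -0.704 -0.709] w 0.0372 F [0.3 1.2 4. ] q [-0.45  0.79 -0.37  1.33  0.74  1.73 -1.  ]
from [0.5387 0.2038 0.178 ] d [-1.3 -0.8  0.7] rv [ 0.004 -0.003 -0.003] tool d [-1.1 -1.2  0.2] n 1
[-1, -1, 0, 0.004, -0.003, -0.003]
```

View pics/w9.png

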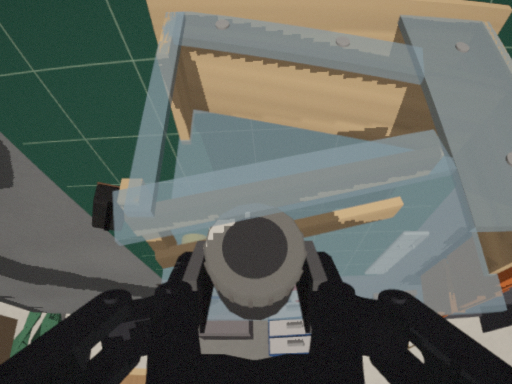

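move_arm(targets=[[-1,0,0,0,0,0,0],[-26,5,-26,0,0,0,0],[-29,5,-29,0,0,0,0],[-28,0,-28,0,0,0,0],[0,0,0,0,0,0,0],[0,0,0,0,0,0,0],[0,0,0,0,0,0,0],[0,0,0,0,0,0,0]])

```text
t: 9.7
tcp_pos: [0.5476, 0.2023, 0.3026]
orientation: [0.262, 0.675, 0.632, -0.277]
force: [0.1, 0.8, -0.5]
gripper_width: 0.0853
```

Run:
```python
from h import *
st(); c=cap('wrist','w10.png');s=cap('scene')
cv2.imwrite('pics/s10.png',cv2.resize(s['img'][130:300,230:370],None,fx=3.5,fy=3.5,interpolation=cv2.INTER_CUBIC))
```

```text
t 9.7 tcp [0.5476 0.2023 0.3026] grasp [0.5452 0.1643 0.2643] x [ 0.048  0.708 -0.704] y [ 0.998 -0.065  0.004] z [-0.043 -0.703 -0.71 ] w 0.0853 F [ 0.1  0.8 -0.5] q [-0.45  0.69 -0.37  1.17  0.75  1.92 -0.84]
```

View pics/w10.png

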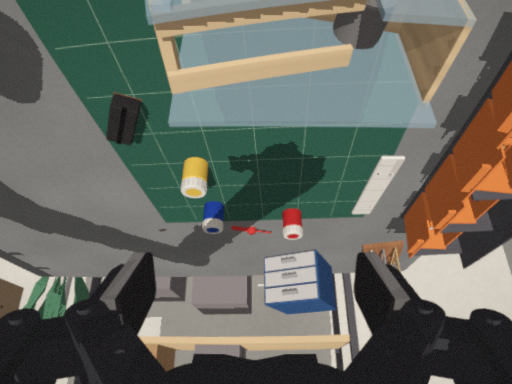

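View pics/s10.png

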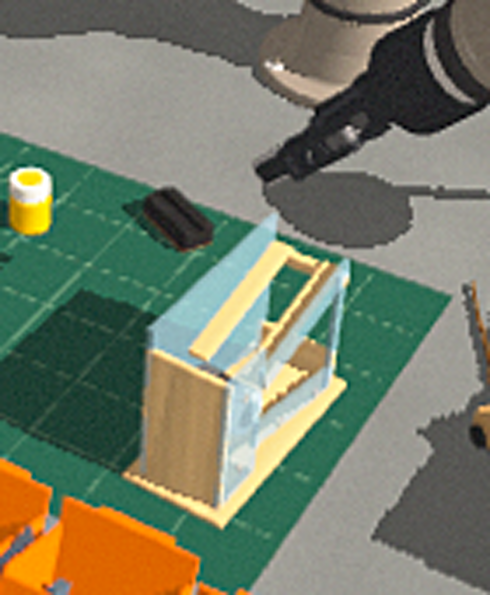

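Run:
```python
from h import *
Rt=Rpick();plan(tcp([*POT['yellow'],.026],Rt,.12),Rt)
s=cap('scene');cv2.imwrite('pics/s11.png',cv2.resize(s['img'][190:300,250:350],None,fx=5,fy=5,interpolation=cv2.INTER_CUBIC))
```

```text
from [0.5475 0.2022 0.3021] d [-121.6 -468.3 -150.2] rv [0.003 1.568 0.   ] tool d [-231.1  -91.5  441.4] n 15
[-15, -6, 29, 0.0, 0.105, 0.0]
[-18, -6, 28, 0.0, 0.105, 0.0]
[-21, -6, 26, 0.0, 0.105, 0.0]
[-24, -6, 23, 0.0, 0.105, 0.0]
[-26, -6, 21, 0.0, 0.105, 0.0]
[-28, -6, 18, 0.0, 0.105, 0.0]
[-30, -6, 15, 0.0, 0.105, 0.0]
[-31, -6, 12, 0.0, 0.105, 0.0]
[-32, -6, 8, 0.0, 0.105, 0.0]
[-33, -6, 5, 0.0, 0.105, 0.0]
[-33, -6, 1, 0.0, 0.105, 0.0]
[-33, -6, -2, 0.0, 0.105, 0.0]
[-33, -6, -5, 0.0, 0.105, 0.0]
[-32, -6, -9, 0.0, 0.105, 0.0]
[-31, -6, -12, 0.0, 0.105, 0.0]
```

View pics/s11.png

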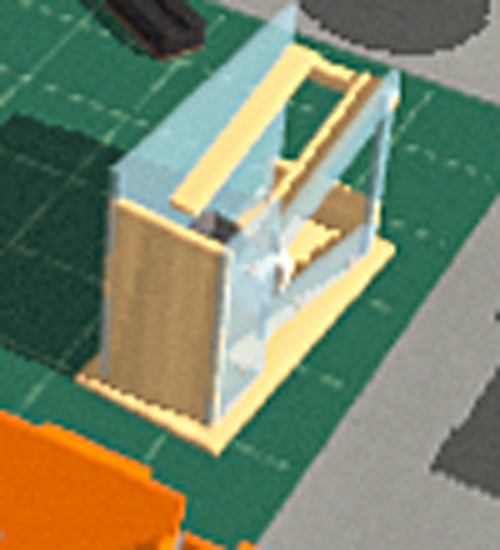

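move_arm(targets=[[-15,-6,29,0,0.105,0,0],[-18,-6,28,0,0.105,0,0],[-21,-6,26,0,0.105,0,0],[-24,-6,23,0,0.105,0,0],[-26,-6,21,0,0.105,0,0],[-28,-6,18,0,0.105,0,0],[-30,-6,14,0,0.105,0,0],[-31,-6,10,0,0.105,0,0]])

```text
t: 10.52
tcp_pos: [0.4801, -0.0362, 0.2005]
orientation: [-0.037, 0.717, 0.695, 0.029]
force: [1.3, -0.0, -0.3]
gripper_width: 0.0849
```

Run:
```python
from h import *
st();Rt=Rpick();plan(tcp([*POT['yellow'],.026],Rt,.12),Rt)
s=cap('scene');cv2.imwrite('pics/s12.png',cv2.resize(s['img'][190:300,250:350],None,fx=5,fy=5,interpolation=cv2.INTER_CUBIC))
s=cap('top');cv2.imwrite('pics/t12.png',cv2.resize(s['img'][120:220,160:260],None,fx=5,fy=5,interpolation=cv2.INTER_CUBIC))
```

```text
t 10.52 tcp [ 0.4801 -0.0362  0.2005] grasp [ 0.4795 -0.0312  0.1468] x [0.032 0.995 0.093] y [ 0.999 -0.031 -0.013] z [-0.01   0.094 -0.996] w 0.0849 F [ 1.3 -0.  -0.3] q [ 0.51  0.32 -0.5   1.82  0.06  1.06 -0.04]
from [ 0.4801 -0.0362  0.2005] d [ -54.2 -229.9  -48.6] rv [-0.027  0.692  0.026] tool d [-235.   -46.5   27.5] n 7
[-34, -7, 4, -0.004, 0.099, 0.004]
[-34, -7, 1, -0.004, 0.099, 0.004]
[-34, -6, -3, -0.004, 0.099, 0.004]
[-33, -6, -6, -0.004, 0.099, 0.004]
[-33, -6, -9, -0.004, 0.099, 0.004]
[-31, -6, -13, -0.004, 0.099, 0.004]
[-30, -6, -16, -0.004, 0.099, 0.004]
```

View pics/s12.png

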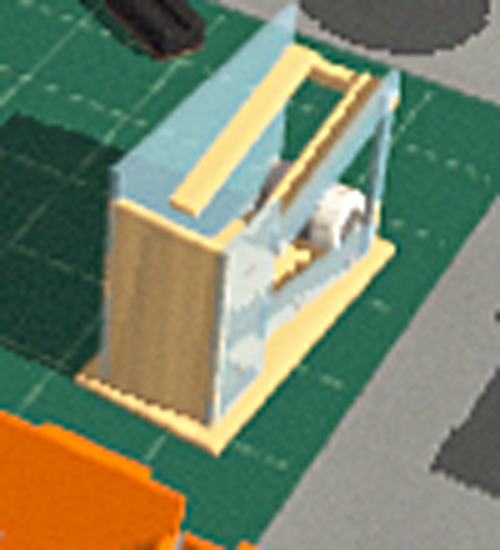

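View pics/t12.png

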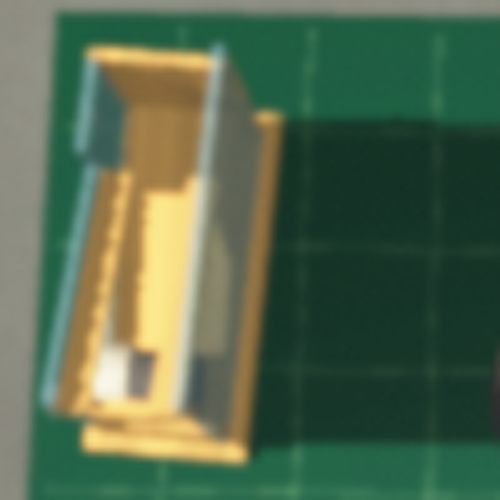

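move_arm(targets=[[-34,-7,0,-0.004,0.099,0.004,0],[-34,-7,-2,-0.004,0.099,0.004,0],[-34,-6,-5,-0.004,0.099,0.004,0],[-33,-6,-8,-0.004,0.099,0.004,40],[-33,-6,-11,-0.004,0.099,0.004,70],[-25,-5,-13,-0.004,0.099,0.004,70],[-10,-2,-8,0,0.05,0,70],[0,0,0,0,0,0,70],[0,0,0,0,0,0,70]])

```text
t: 11.37
tcp_pos: [0.4231, -0.2513, 0.1641]
orientation: [-0.257, 0.686, 0.626, 0.265]
force: [0.4, 0.1, -0.7]
gripper_width: 0.0618
```

```bash
cat >> h.py <<'E'
def lid(c,p,tol=28):
    col=c['img'][p[1],p[0]].astype(int)
    m=(np.abs(c['img'].astype(int)-col).max(2)<tol).astype(np.uint8)
    k,l,stt,cen=cv2.connectedComponentsWithStats(m,connectivity=4);i=l[p[1],p[0]]
    print('lid',stt[i],np.round(cen[i],1),np.round(onz(c,cen[i],.052),4))
E
python3 - <<'E'
from h import *
st();Rt=Rpick();plan(tcp([*POT['yellow'],.026],Rt,.05),Rt)
c=cap('wrist','w12.png'); p=proj(c,[*POT['yellow'],.052])[0].round().astype(int);print(p);lid(c,p)
t=cap('top'); print('grey lid face top-view proj (31... )',proj(t,rack(-.067,.026,.0375)),proj(t,rack(-.067,-.026,.0375)))
E
```

```text
t 11.37 tcp [ 0.4231 -0.2513  0.1641] grasp [ 0.4253 -0.2142  0.1249] x [0.075 0.723 0.687] y [ 0.996 -0.083 -0.021] z [ 0.042  0.686 -0.727] w 0.0618 F [ 0.4  0.1 -0.7] q [ 1.11  0.68 -0.46  1.58 -0.32  1.41  0.71]
from [ 0.4231 -0.2513  0.1641] d [  6.   34.6 -61.8] rv [-0.003  0.028 -0.028] tool d [-17.    4.4  68.8] n 2
[-8, 2, 34, -0.001, 0.014, -0.014]
[-9, 2, 34, -0.001, 0.014, -0.014]
[261 195]
lid [245 180  33  30 777] [260.9 194.3] [ 0.434  -0.1402  0.052 ]
grey lid face top-view proj (31... ) [[181.59165062 196.28841112]] [[200.59484954 197.82783668]]
```

View pics/w12.png

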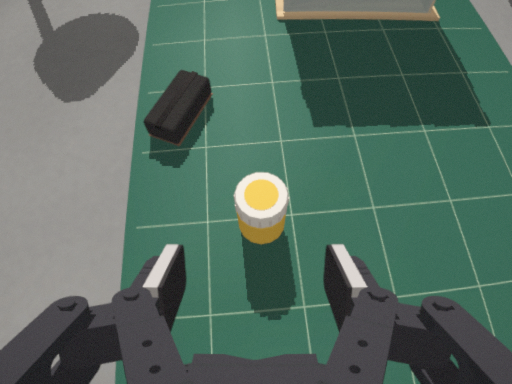

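move_arm(targets=[[-9,2,18,0,0.014,-0.014,70],[-9,2,20,0,0.014,-0.014,70],[-2,0,20,0,0,0,70],[0,0,10,0,0,0,70],[0,0,0,0,0,0,70],[0,0,0,0,0,0,70]])

```text
t: 11.97
tcp_pos: [0.4356, -0.1989, 0.1087]
orientation: [-0.262, 0.662, 0.646, 0.276]
force: [-0.7, -0.9, 0.3]
gripper_width: 0.0617
```

Run:
```python
from h import *
st();Rt=Rpick();err(([*POT['yellow'],.026]),Rt,.005)
```

```text
t 11.97 tcp [ 0.4356 -0.1989  0.1087] grasp [ 0.4371 -0.161   0.0703] x [0.013 0.711 0.703] y [ 1.    -0.028  0.01 ] z [ 0.027  0.703 -0.711] w 0.0617 F [-0.7 -0.9  0.3] q [ 1.07  0.74 -0.49  1.68 -0.32  1.26  0.76]
tool d mm [-16.9  -5.3  36.8] world d [ -4.5  13.9 -38.1] rv [-0.019  0.006  0.034]
```

move_arm(targets=[[-12,-4,8,-0.01,0.003,0.017,70],[-10,-2,10,-0.009,0.003,0.017,70],[0,0,0,0,0,0,70],[0,0,0,0,0,0,70]])

```text
t: 12.3
tcp_pos: [0.4341, -0.1972, 0.086]
orientation: [-0.259, 0.67, 0.637, 0.279]
force: [0.4, 0.3, 0.6]
gripper_width: 0.062
```

Run:
```python
from h import *
st();Rt=Rpick();err(([*POT['yellow'],.026]),Rt,.005)
```

```text
t 12.3 tcp [ 0.4341 -0.1972  0.086 ] grasp [ 0.4365 -0.1593  0.0477] x [0.033 0.71  0.704] y [ 0.998 -0.054  0.008] z [ 0.044  0.702 -0.711] w 0.062 F [0.4 0.3 0.6] q [ 1.07  0.77 -0.48  1.7  -0.33  1.21  0.77]
tool d mm [-2.3 -3.8 19.4] world d [ -3.   12.2 -15.5] rv [-0.002  0.005  0.014]
```

move_arm(targets=[[-6,-5,12,0,0.005,0.014,70],[-2,0,11,0,0,0,70],[0,0,0,0,0,0,70],[0,0,0,0,0,0,70]])

```text
t: 12.63
tcp_pos: [0.4335, -0.186, 0.0682]
orientation: [-0.259, 0.673, 0.635, 0.279]
force: [0.1, -0.7, -0.6]
gripper_width: 0.0621
```

Run:
```python
from h import *
st();Rt=Rpick();err(([*POT['yellow'],.026]),Rt,.005)
```

```text
t 12.63 tcp [ 0.4335 -0.186   0.0682] grasp [ 0.4361 -0.1481  0.0298] x [0.038 0.709 0.704] y [ 0.998 -0.061  0.007] z [ 0.047  0.702 -0.71 ] w 0.0621 F [ 0.1 -0.7 -0.6] q [ 1.06  0.79 -0.48  1.73 -0.33  1.16  0.78]
tool d mm [ 2.4 -2.5 -1.1] world d [-2.4  1.1  2.4] rv [0.002 0.005 0.008]
```

Correct the last couple of mm, then close.

move_arm(newtons=30, targets=[[3,-3,-1,0.002,0.005,0.008,70],[0,0,0,0,0,0,70],[0,0,0,0,0,0,100],[0,0,0,0,0,0,150],[0,0,0,0,0,0,180],[0,0,0,0,0,0,180],[0,0,0,0,0,0,180]])

```text
t: 13.22
tcp_pos: [0.4324, -0.1855, 0.0739]
orientation: [-0.26, 0.674, 0.633, 0.28]
force: [0.4, 0.9, -0.0]
gripper_width: 0.0371
```

Run:
```python
from h import *
st();Rt=Rpick();err(([*POT['yellow'],.026]),Rt,0)
```

```text
t 13.22 tcp [ 0.4324 -0.1855  0.0739] grasp [ 0.435  -0.1475  0.0356] x [0.043 0.707 0.705] y [ 0.998 -0.065  0.004] z [ 0.048  0.704 -0.709] w 0.0371 F [ 0.4  0.9 -0. ] q [ 1.06  0.78 -0.48  1.73 -0.34  1.17  0.77]
tool d mm [-2.  -1.3  7.7] world d [-1.1  4.1 -6.9] rv [0.003 0.002 0.003]
```

move_arm(targets=[[10,0,-10,0,0,0,180],[20,0,-20,0,0,0,180],[25,0,-25,0,0,0,180],[25,0,-25,0,0,0,180],[25,0,-25,0,0,0,180],[25,0,-25,0,0,0,180],[15,0,-15,0,0,0,180]])

```text
t: 13.8
tcp_pos: [0.4283, -0.1831, 0.2865]
orientation: [-0.267, 0.674, 0.63, 0.278]
force: [1.2, 0.1, -0.6]
gripper_width: 0.0371
```

```bash
cat >> h.py <<'E'
def tcp2(C,Rt,off,xo): m=Rt.as_matrix(); return np.array(C)-m[:,2]*off-m[:,0]*xo
def pot2(off,xo):
    s=arm.state();r=rot(s).as_matrix();C=s['tcp_pos']+r[:,2]*off+r[:,0]*xo-O; ax=S*(r[:,0]-r[:,2])
    print('pot in rack mm',np.round([C@EX*1000,C@EY*1000,C[2]*1000],1),'axis',np.round([ax@EX,ax@EY,ax[2]],3))
def lidpx(c,off,xo):
    s=c['s'];r=rot(s).as_matrix();L=s['tcp_pos']+r[:,2]*off+r[:,0]*xo+.026*S*(r[:,0]-r[:,2]); p=proj(c,L)[0]; print('lid exp px',p); return p.round().astype(int)
E
python3 - <<'E'
from h import *
st();Rt=Rplace();plan(tcp2(rack(-.045,0,.255),Rt,.0657,-.002),Rt)
c=cap('wrist','w13.png');p=lidpx(c,.0657,-.002);lid(c,p)
E
```

```text
t 13.8 tcp [ 0.4283 -0.1831  0.2865] grasp [ 0.4304 -0.1448  0.2485] x [0.051 0.702 0.71 ] y [ 0.998 -0.063 -0.009] z [ 0.038  0.709 -0.704] w 0.0371 F [ 1.2  0.1 -0.6] q [ 1.11  0.49 -0.54  1.59 -0.42  1.56  0.6 ]
from [ 0.4283 -0.1831  0.2865] d [109.4 389.3  13.5] rv [-0.011 -1.575  0.002] tool d [288.5  84.4 270.8] n 14
[21, 6, 19, -0.001, -0.113, 0.0]
[23, 6, 17, -0.001, -0.113, 0.0]
[24, 6, 14, -0.001, -0.113, 0.0]
[26, 6, 11, -0.001, -0.113, 0.0]
[27, 6, 8, -0.001, -0.113, 0.0]
[28, 6, 5, -0.001, -0.113, 0.0]
[28, 6, 2, -0.001, -0.113, 0.0]
[28, 6, -1, -0.001, -0.113, 0.0]
[28, 6, -4, -0.001, -0.113, 0.0]
[27, 6, -7, -0.001, -0.113, 0.0]
[26, 6, -10, -0.001, -0.113, 0.0]
[25, 6, -13, -0.001, -0.113, 0.0]
[23, 6, -16, -0.001, -0.113, 0.0]
[21, 6, -18, -0.001, -0.113, 0.0]
lid exp px [255.13683217 247.92310598]
lid [ 223  220   63   60 2941] [254.5 249.1] [ 0.4332 -0.0629  0.052 ]
```

move_arm(targets=[[21,6,18,0,-0.113,0,180],[23,6,16,0,-0.113,0,180],[24,6,13,0,-0.113,0,180],[26,6,10,0,-0.113,0,180],[27,6,7,0,-0.113,0,180],[28,6,5,0,-0.113,0,180],[28,6,2,0,-0.113,0,180]])

```text
t: 14.43
tcp_pos: [0.487, -0.0022, 0.3029]
orientation: [0.015, 0.742, 0.67, -0.013]
force: [0.0, -0.4, -2.1]
gripper_width: 0.0369
```

Run:
```python
from h import *
st();Rt=Rplace();plan(tcp2(rack(-.045,0,.255),Rt,.0657,-.002),Rt)
```

```text
t 14.43 tcp [ 0.487  -0.0022  0.3029] grasp [ 0.4871 -0.0044  0.2489] x [ 0.101  0.994 -0.041] y [ 0.995 -0.101  0.005] z [ 0.001 -0.041 -0.999] w 0.0369 F [ 0.  -0.4 -2.1] q [ 0.46  0.23 -0.62  1.66  0.18  1.3  -0.3 ]
from [ 0.487  -0.0022  0.3029] d [ 50.7 208.4  -2.8] rv [-0.01  -0.745 -0.036] tool d [212.4  29.3  -5.7] n 7
[30, 4, -1, -0.001, -0.106, -0.005]
[30, 4, -4, -0.001, -0.106, -0.005]
[29, 5, -7, -0.001, -0.106, -0.005]
[28, 5, -10, -0.001, -0.106, -0.005]
[27, 5, -13, -0.001, -0.106, -0.005]
[26, 5, -16, -0.001, -0.106, -0.005]
[24, 5, -19, -0.001, -0.106, -0.005]
```

move_arm(targets=[[30,4,-1,0,-0.106,-0.005,180],[30,4,-3,0,-0.106,-0.005,180],[29,5,-6,0,-0.106,-0.005,180],[28,5,-9,0,-0.106,-0.005,180],[27,5,-12,0,-0.106,-0.005,180],[26,5,-14,0,-0.106,-0.005,180],[14,3,-6,0,-0.06,-0.003,180],[0,0,0,0,0,0,180]])

```text
t: 15.1
tcp_pos: [0.5301, 0.21, 0.2933]
orientation: [0.259, 0.675, 0.635, -0.271]
force: [-1.3, 0.3, -1.9]
gripper_width: 0.037
```

Run:
```python
from h import *
st();Rt=Rplace();pot2(.0657,-.002);plan(tcp2(rack(-.045,0,.18),Rt,.0657,-.002),Rt)
```

```text
t 15.1 tcp [0.5301 0.21   0.2933] grasp [0.5282 0.1725 0.2545] x [ 0.045  0.717 -0.695] y [ 0.998 -0.058  0.005] z [-0.037 -0.694 -0.719] w 0.037 F [-1.3  0.3 -1.9] q [-0.37  0.7  -0.55  1.22  0.8   1.94 -0.94]
pot in rack mm [-52.2   4.1 247.5] axis [-0.007  1.     0.017]
from [0.5301 0.21   0.2933] d [  7.6  -3.8 -68.3] rv [ 0.009 -0.017  0.001] tool d [45.1  7.4 51.4] n 2
[23, 4, 26, 0.004, -0.008, 0.001]
[23, 4, 26, 0.004, -0.008, 0.001]
```

move_arm(targets=[[14,3,16,0.004,-0.006,0,180],[14,3,16,0.004,-0.006,0,180],[12,2,12,0,-0.004,0,180],[4,0,4,0,0,0,180],[0,0,0,0,0,0,180]])

```text
t: 15.52
tcp_pos: [0.5367, 0.2079, 0.2255]
orientation: [0.26, 0.674, 0.633, -0.279]
force: [-0.4, -0.3, -0.4]
gripper_width: 0.0369
```

Run:
```python
from h import *
st();Rt=Rplace();pot2(.0657,-.002);plan(tcp2(rack(-.045,0,.134),Rt,.0657,-.002),Rt)
```

```text
t 15.52 tcp [0.5367 0.2079 0.2255] grasp [0.5341 0.17   0.1872] x [ 0.044  0.708 -0.705] y [ 0.998 -0.064 -0.003] z [-0.047 -0.703 -0.71 ] w 0.0369 F [-0.4 -0.3 -0.4] q [-0.37  0.78 -0.54  1.28  0.81  1.86 -1.01]
pot in rack mm [-46.2   1.8 180.3] axis [-0.001  1.     0.003]
from [0.5367 0.2079 0.2255] d [  1.   -1.7 -46.5] rv [-0.002 -0.003  0.003] tool d [31.6  1.2 34.2] n 2
[16, 1, 17, -0.001, -0.002, 0.001]
[16, 1, 17, -0.001, -0.002, 0.001]
```

move_arm(targets=[[10,1,11,0,-0.002,0,180],[11,0,12,0,0,0,180],[7,0,7,0,0,0,180],[2,0,2,0,0,0,180],[0,0,0,0,0,0,180]])

```text
t: 15.93
tcp_pos: [0.539, 0.2021, 0.1801]
orientation: [0.261, 0.677, 0.629, -0.279]
force: [0.4, -0.2, -1.0]
gripper_width: 0.0371
```

Run:
```python
from h import *
st();Rt=Rplace();pot2(.0657,-.002);plan(tcp2(rack(-.045,0,.134),Rt,.0657,-.002),Rt)
c=cap('wrist','w14.png');lid(c,lidpx(c,.0657,-.002))
```

```text
t 15.93 tcp [0.539  0.2021 0.1801] grasp [0.5363 0.164  0.1419] x [ 0.052  0.706 -0.706] y [ 0.997 -0.072  0.001] z [-0.05  -0.704 -0.708] w 0.0371 F [ 0.4 -0.2 -1. ] q [-0.36  0.82 -0.53  1.32  0.82  1.79 -1.06]
pot in rack mm [-43.7  -4.  135. ] axis [0.007 1.    0.002]
from [0.539  0.2021 0.1801] d [-1.3  4.1 -1.1] rv [-0.004 -0.002 -0.006] tool d [ 3.6 -1.6 -2.1] n 1
[4, -2, -2, -0.004, -0.002, -0.006]
lid exp px [254.32144794 249.30930839]
lid [ 223  219   63   60 2997] [254.3 248.5] [ 0.5209 -0.053   0.052 ]
```

move_arm(targets=[[4,-2,-2,-0.004,-0.002,-0.006,180],[1,0,0,0,0,0,180],[0,0,0,0,0,0,180]])

```text
t: 16.23
tcp_pos: [0.5377, 0.208, 0.1795]
orientation: [0.262, 0.674, 0.632, -0.278]
force: [-0.0, -0.0, -0.1]
gripper_width: 0.0372
```

Run:
```python
from h import *
st();Rt=Rplace();pot2(.0657,-.002);plan(tcp2(rack(-.045,0,.134),Rt,.0657,-.002),Rt)
```

```text
t 16.23 tcp [0.5377 0.208  0.1795] grasp [0.5353 0.1699 0.1413] x [ 0.047  0.706 -0.707] y [ 0.998 -0.064  0.002] z [-0.044 -0.705 -0.708] w 0.0372 F [-0.  -0.  -0.1] q [-0.37  0.82 -0.53  1.32  0.82  1.8  -1.06]
pot in rack mm [-45.    1.9 134.4] axis [-0.001  1.     0.001]
from [0.5377 0.208  0.1795] d [-0.  -1.8 -0.4] rv [ 0.002 -0.001 -0.001] tool d [-1.   0.1  1.6] n 1
[-1, 0, 2, 0.002, -0.001, -0.001]
```

move_arm(targets=[[0,0,2,0,0,0,180],[0,0,0,0,0,0,180],[0,0,0,0,0,0,0],[-26,5,-26,0,0,0,0],[-29,5,-29,0,0,0,0],[-28,0,-28,0,0,0,0],[0,0,0,0,0,0,0],[0,0,0,0,0,0,0]])

```text
t: 16.9
tcp_pos: [0.547, 0.2059, 0.3006]
orientation: [0.262, 0.674, 0.632, -0.279]
force: [0.9, 0.8, -1.9]
gripper_width: 0.0859
```

Run:
```python
from h import *
st(); cap('wrist','w15.png');
Rt=Rpick();plan(tcp([*POT['red'],.026],Rt,.12)+[0,0.0,0.02],Rt)
```

```text
t 16.9 tcp [0.547  0.2059 0.3006] grasp [0.5446 0.1677 0.2624] x [ 0.045  0.705 -0.708] y [ 0.998 -0.064  0.   ] z [-0.045 -0.706 -0.706] w 0.0859 F [ 0.9  0.8 -1.9] q [-0.38  0.72 -0.52  1.16  0.82  1.97 -0.89]
from [0.5471 0.206  0.3016] d [  32.7 -659.6 -129.8] rv [0.002 1.571 0.002] tool d [-371.8   74.3  556.1] n 19
[-20, 4, 29, 0.0, 0.083, 0.0]
[-22, 4, 28, 0.0, 0.083, 0.0]
[-24, 4, 26, 0.0, 0.083, 0.0]
[-26, 4, 24, 0.0, 0.083, 0.0]
[-28, 4, 21, 0.0, 0.083, 0.0]
[-30, 4, 19, 0.0, 0.083, 0.0]
[-31, 4, 16, 0.0, 0.083, 0.0]
[-32, 4, 14, 0.0, 0.083, 0.0]
[-33, 4, 11, 0.0, 0.083, 0.0]
[-34, 4, 8, 0.0, 0.083, 0.0]
[-35, 4, 5, 0.0, 0.083, 0.0]
[-35, 4, 3, 0.0, 0.083, 0.0]
[-35, 4, 0, 0.0, 0.083, 0.0]
[-35, 4, -3, 0.0, 0.083, 0.0]
[-35, 4, -6, 0.0, 0.083, 0.0]
[-34, 4, -9, 0.0, 0.083, 0.0]
[-33, 4, -12, 0.0, 0.083, 0.0]
[-32, 4, -15, 0.0, 0.083, 0.0]
[-31, 4, -17, 0.0, 0.083, 0.0]
```

View pics/w15.png

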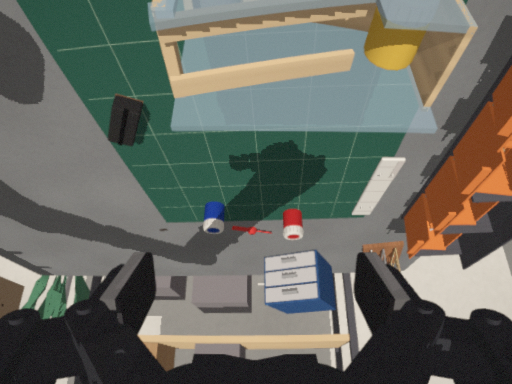

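move_arm(targets=[[-20,4,26,0,0.083,0,0],[-22,4,25,0,0.083,0,0],[-24,4,23,0,0.083,0,0],[-26,4,21,0,0.083,0,0],[-28,4,18,0,0.083,0,0],[-30,4,16,0,0.083,0,0],[-31,4,13,0,0.083,0,0],[-32,4,11,0,0.083,0,0],[-33,4,8,0,0.083,0,0],[-34,4,6,0,0.083,0,0]])

```text
t: 17.78
tcp_pos: [0.5653, -0.1205, 0.2372]
orientation: [-0.034, 0.715, 0.697, 0.026]
force: [1.5, 0.7, -1.4]
gripper_width: 0.0853
```

Run:
```python
from h import *
st();Rt=Rpick();plan(tcp([*POT['red'],.026],Rt,.12)+[0,0.0,0.01],Rt)
s=cap('scene');cv2.imwrite('pics/s16.png',cv2.resize(s['img'][190:300,250:350],None,fx=5,fy=5,interpolation=cv2.INTER_CUBIC))
s=cap('top');cv2.imwrite('pics/t16.png',cv2.resize(s['img'][120:220,160:260],None,fx=5,fy=5,interpolation=cv2.INTER_CUBIC))
```

```text
t 17.78 tcp [ 0.5653 -0.1205  0.2372] grasp [ 0.5647 -0.1159  0.1833] x [0.026 0.996 0.084] y [ 1.    -0.025 -0.012] z [-0.01   0.084 -0.996] w 0.0853 F [ 1.5  0.7 -1.4] q [ 0.69  0.52 -0.7   1.49  0.26  1.26 -0.05]
from [ 0.5653 -0.1205  0.2372] d [  14.6 -333.1  -75.3] rv [-0.029  0.702  0.032] tool d [-337.8   23.9   46.9] n 10
[-34, 2, 5, -0.003, 0.07, 0.003]
[-34, 2, 2, -0.003, 0.07, 0.003]
[-34, 3, 0, -0.003, 0.07, 0.003]
[-34, 3, -2, -0.003, 0.07, 0.003]
[-34, 3, -5, -0.003, 0.07, 0.003]
[-33, 3, -7, -0.003, 0.07, 0.003]
[-33, 3, -9, -0.003, 0.07, 0.003]
[-32, 3, -12, -0.003, 0.07, 0.003]
[-31, 3, -14, -0.003, 0.07, 0.003]
[-30, 3, -16, -0.003, 0.07, 0.003]
```

View pics/s16.png

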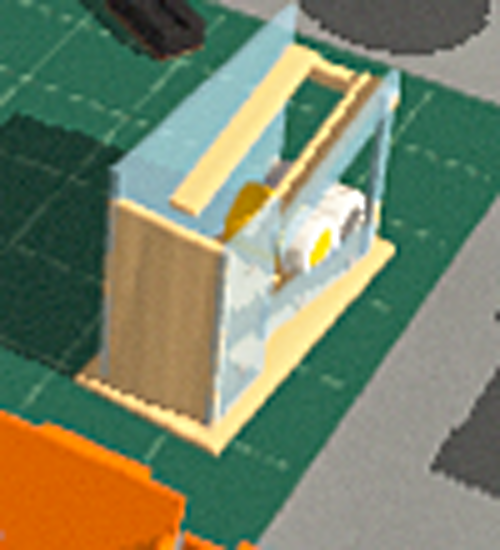

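View pics/t16.png

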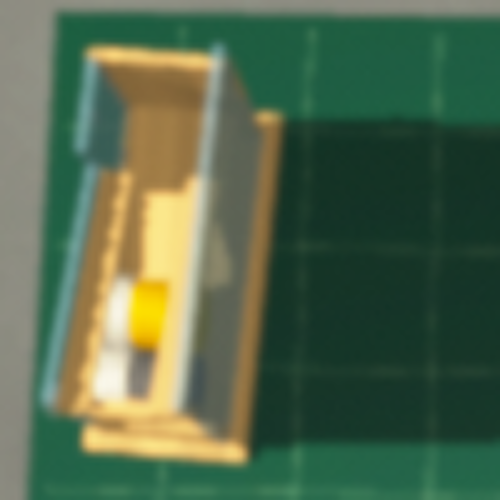

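move_arm(targets=[[-34,2,3,-0.003,0.07,0.003,0],[-34,2,0,-0.003,0.07,0.003,0],[-34,3,-2,-0.003,0.07,0.003,0],[-34,3,-4,-0.003,0.07,0.003,0],[-34,3,-7,-0.003,0.07,0.003,0],[-33,3,-9,-0.003,0.07,0.003,40],[-33,3,-11,-0.003,0.07,0.003,70],[-32,3,-13,-0.003,0.07,0.003,70],[-16,2,-8,-0.003,0.07,0.003,70],[0,0,0,0,0,0,70],[0,0,0,0,0,0,70]])

```text
t: 18.8
tcp_pos: [0.5645, -0.4186, 0.163]
orientation: [-0.256, 0.69, 0.627, 0.255]
force: [-0.4, 1.0, 1.5]
gripper_width: 0.0619
```

Run:
```python
from h import *
st();Rt=Rpick();err([*POT['red'],.026],Rt,.06)
c=cap('wrist','w17.png'); p=proj(c,[*POT['red'],.052])[0].round().astype(int);print(p);lid(c,p)
```

```text
t 18.8 tcp [ 0.5645 -0.4186  0.163 ] grasp [ 0.5662 -0.3822  0.1231] x [0.084 0.735 0.673] y [ 0.996 -0.083 -0.033] z [ 0.032  0.673 -0.739] w 0.0619 F [-0.4  1.   1.5] q [ 1.02  1.17 -0.7   0.67  0.01  1.83  0.46]
tool d mm [-29.2  19.2  45.1] world d [ 18.1   7.3 -53.6] rv [-0.011  0.047 -0.036]
[285 215]
lid [268 200  34  31 840] [284.7 214.9] [ 0.5881 -0.3276  0.052 ]
```

View pics/w17.png

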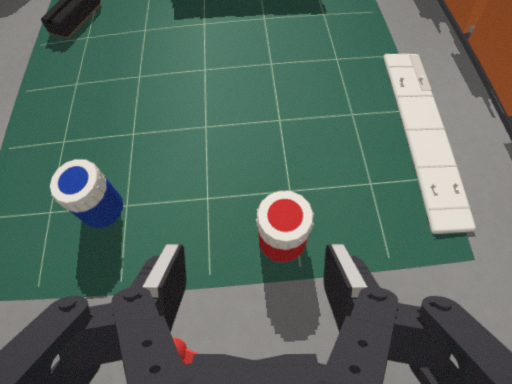

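move_arm(targets=[[-14,10,18,-0.006,0.02,-0.018,70],[-14,9,20,-0.005,0.02,-0.018,70],[-8,0,10,0,0.007,0,70],[0,0,0,0,0,0,70],[0,0,0,0,0,0,70]])

```text
t: 19.27
tcp_pos: [0.5854, -0.4037, 0.1074]
orientation: [-0.263, 0.669, 0.637, 0.276]
force: [0.5, 0.1, 0.6]
gripper_width: 0.062
```

Run:
```python
from h import *
st();Rt=Rpick();err([*POT['red'],.026],Rt,.005)
```

```text
t 19.27 tcp [ 0.5854 -0.4037  0.1074] grasp [ 0.5873 -0.3657  0.0692] x [0.035 0.708 0.705] y [ 0.999 -0.049 -0.   ] z [ 0.034  0.704 -0.709] w 0.062 F [0.5 0.1 0.6] q [ 0.99  1.25 -0.71  0.66  0.01  1.78  0.52]
tool d mm [-3.9 -1.8 48.2] world d [ -0.3  31.3 -36.9] rv [-0.012  0.003  0.011]
```

move_arm(targets=[[-4,-2,14,-0.006,0.002,0.006,70],[-2,-1,14,-0.006,0.002,0.005,70],[-3,0,12,0,0,0,70],[0,0,0,0,0,0,70],[0,0,0,0,0,0,70]])

```text
t: 19.68
tcp_pos: [0.586, -0.3785, 0.0849]
orientation: [-0.257, 0.672, 0.636, 0.279]
force: [0.3, -0.3, 0.4]
gripper_width: 0.062
```

Run:
```python
from h import *
st();Rt=Rpick();err([*POT['red'],.026],Rt,.005)
```

```text
t 19.68 tcp [ 0.586  -0.3785  0.0849] grasp [ 0.5886 -0.3406  0.0464] x [0.036 0.711 0.702] y [ 0.998 -0.06   0.009] z [ 0.049  0.7   -0.712] w 0.062 F [ 0.3 -0.3  0.4] q [ 1.02  1.23 -0.72  0.8   0.01  1.66  0.52]
tool d mm [-5.8 -1.4 14.4] world d [ -0.9   6.  -14.3] rv [0.003 0.007 0.01 ]
```

move_arm(targets=[[-7,-1,8,0.002,0.005,0.008,70],[-2,0,7,0,0,0,70],[0,0,0,0,0,0,70],[0,0,0,0,0,0,70]])

```text
t: 20.02
tcp_pos: [0.5867, -0.3757, 0.0722]
orientation: [-0.257, 0.674, 0.633, 0.279]
force: [-0.2, 0.2, -0.3]
gripper_width: 0.0622
```

Run:
```python
from h import *
st();Rt=Rpick();err([*POT['red'],.026],Rt,.005)
```

```text
t 20.02 tcp [ 0.5867 -0.3757  0.0722] grasp [ 0.5895 -0.3379  0.0337] x [0.042 0.711 0.702] y [ 0.998 -0.066  0.007] z [ 0.052  0.7   -0.712] w 0.0622 F [-0.2  0.2 -0.3] q [ 1.02  1.24 -0.71  0.82  0.01  1.64  0.52]
tool d mm [ 1.1 -1.9  3.4] world d [-1.6  3.3 -1.7] rv [0.006 0.007 0.005]
```

move_arm(newtons=30, targets=[[1,-2,5,0.004,0.006,0.004,70],[0,0,0,0,0,0,70],[0,0,0,0,0,0,100],[0,0,0,0,0,0,150],[0,0,0,0,0,0,180],[0,0,0,0,0,0,180],[0,0,0,0,0,0,180]])

```text
t: 20.6
tcp_pos: [0.585, -0.3718, 0.0693]
orientation: [-0.26, 0.675, 0.631, 0.28]
force: [-0.2, -0.9, 0.4]
gripper_width: 0.0372
```

Run:
```python
from h import *
st();Rt=Rpick();err([.588,-.3276,.026],Rt,0)
```

```text
t 20.6 tcp [ 0.585  -0.3718  0.0693] grasp [ 0.5877 -0.3338  0.031 ] x [0.046 0.706 0.707] y [ 0.998 -0.067  0.002] z [ 0.049  0.705 -0.708] w 0.0372 F [-0.2 -0.9  0.4] q [ 1.02  1.24 -0.72  0.83  0.01  1.63  0.52]
tool d mm [0.8 0.1 3.9] world d [ 0.3  3.3 -2.3] rv [ 0.003  0.001 -0.   ]
```

Gripped; red offset 0.0619, x +0.8 mm. Lift.

move_arm(targets=[[10,0,-10,0,0,0,180],[20,0,-20,0,0,0,180],[25,0,-25,0,0,0,180],[25,0,-25,0,0,0,180],[25,0,-25,0,0,0,180],[25,0,-25,0,0,0,180],[15,0,-15,0,0,0,180]])

```text
t: 21.18
tcp_pos: [0.5819, -0.3704, 0.2779]
orientation: [-0.268, 0.675, 0.629, 0.276]
force: [0.8, -0.9, -0.2]
gripper_width: 0.0371
```

Run:
```python
from h import *
st();Rt=Rplace();plan(tcp2(rack(-.045,0,.25),Rt,.0619,.0008),Rt)
c=cap('wrist','w18.png');p=lidpx(c,.0619,.0008);lid(c,p)
```

```text
t 21.18 tcp [ 0.5819 -0.3704  0.2779] grasp [ 0.5839 -0.3321  0.2399] x [0.055 0.702 0.71 ] y [ 0.998 -0.065 -0.013] z [ 0.037  0.709 -0.704] w 0.0371 F [ 0.8 -0.9 -0.2] q [ 0.98  1.07 -0.76  0.63 -0.08  1.94  0.35]
from [ 0.5819 -0.3704  0.2779] d [-44.5 572.   16.5] rv [-0.015 -1.575  0.   ] tool d [410.7 -81.6 392.5] n 16
[26, -5, 25, -0.001, -0.098, 0.0]
[28, -5, 22, -0.001, -0.098, 0.0]
[30, -5, 19, -0.001, -0.098, 0.0]
[32, -5, 16, -0.001, -0.098, 0.0]
[33, -5, 13, -0.001, -0.098, 0.0]
[34, -5, 9, -0.001, -0.098, 0.0]
[35, -5, 6, -0.001, -0.098, 0.0]
[35, -5, 3, -0.001, -0.098, 0.0]
[35, -5, -1, -0.001, -0.098, 0.0]
[35, -5, -4, -0.001, -0.098, 0.0]
[35, -5, -8, -0.001, -0.098, 0.0]
[34, -5, -11, -0.001, -0.098, 0.0]
[32, -5, -14, -0.001, -0.098, 0.0]
[31, -5, -18, -0.001, -0.098, 0.0]
[29, -5, -21, -0.001, -0.098, 0.0]
[27, -5, -23, -0.001, -0.098, 0.0]
lid exp px [255.14079207 245.44102888]
lid [ 223  216   64   61 3073] [254.4 246.1] [ 0.5861 -0.2502  0.052 ]
```

move_arm(targets=[[26,-5,25,0,-0.098,0,180],[28,-5,22,0,-0.098,0,180],[30,-5,19,0,-0.098,0,180],[32,-5,16,0,-0.098,0,180],[33,-5,13,0,-0.098,0,180],[34,-5,9,0,-0.098,0,180],[35,-5,6,0,-0.098,0,180],[35,-5,3,0,-0.098,0,180],[35,-5,0,0,-0.098,0,180]])

```text
t: 21.98
tcp_pos: [0.5661, -0.0614, 0.2777]
orientation: [0.038, 0.744, 0.666, -0.042]
force: [0.3, 0.6, -0.3]
gripper_width: 0.0371
```

Run:
```python
from h import *
st();Rt=Rplace();plan(tcp2(rack(-.045,0,.225),Rt,.0619,.0008),Rt)
```

```text
t 21.98 tcp [ 0.5661 -0.0614  0.2777] grasp [ 0.5655 -0.0675  0.224 ] x [ 0.11   0.987 -0.113] y [ 0.994 -0.111  0.   ] z [-0.012 -0.113 -0.994] w 0.0371 F [ 0.3  0.6 -0.3] q [ 0.48  0.44 -0.65  1.48  0.38  1.34 -0.34]
from [ 0.5661 -0.0614  0.2777] d [-28.7 262.9  -8.3] rv [-0.02  -0.672 -0.042] tool d [257.4 -57.6 -20.9] n 8
[32, -7, -3, -0.003, -0.084, -0.005]
[32, -7, -5, -0.003, -0.084, -0.005]
[31, -7, -8, -0.003, -0.084, -0.005]
[31, -7, -11, -0.003, -0.084, -0.005]
[30, -6, -13, -0.003, -0.084, -0.005]
[28, -6, -16, -0.003, -0.084, -0.005]
[27, -6, -18, -0.003, -0.084, -0.005]
[26, -6, -20, -0.003, -0.084, -0.005]
```

move_arm(targets=[[32,-7,-8,-0.003,-0.084,-0.005,180],[32,-7,-9,-0.003,-0.084,-0.005,180],[31,-7,-10,-0.003,-0.084,-0.005,180],[31,-7,-11,-0.003,-0.084,-0.005,180],[30,-6,-13,-0.003,-0.084,-0.005,180],[28,-6,-14,-0.003,-0.084,-0.005,180],[20,-5,-12,-0.003,-0.084,-0.005,180],[0,0,0,0,0,0,180]])

```text
t: 22.65
tcp_pos: [0.5306, 0.1905, 0.2853]
orientation: [0.249, 0.679, 0.645, -0.248]
force: [-1.6, 0.9, -1.0]
gripper_width: 0.0372
```

Run:
```python
from h import *
st();Rt=Rplace();pot2(.0619,.0008);plan(tcp2(rack(-.045,0,.18),Rt,.0619,.0008),Rt)
```

```text
t 22.65 tcp [0.5306 0.1905 0.2853] grasp [0.5298 0.155  0.2446] x [ 0.047  0.752 -0.657] y [ 0.999 -0.045  0.019] z [-0.016 -0.657 -0.754] w 0.0372 F [-1.6  0.9 -1. ] q [-0.31  0.66 -0.58  1.3   0.79  1.86 -0.94]
pot in rack mm [-49.4  -8.3 238.2] axis [-0.021  0.997  0.068]
from [0.5306 0.1905 0.2853] d [  6.8  11.  -61. ] rv [ 0.027 -0.069  0.001] tool d [48.7  5.1 38.6] n 2
[24, 3, 19, 0.014, -0.034, 0.001]
[25, 3, 18, 0.014, -0.034, 0.001]
```

move_arm(targets=[[16,2,9,0.01,-0.025,0,180],[16,2,12,0.01,-0.025,0,180],[12,1,10,0.005,-0.015,0,180],[4,0,3,0,0,0,180],[0,0,0,0,0,0,180]])

```text
t: 23.07
tcp_pos: [0.5328, 0.2128, 0.2271]
orientation: [0.259, 0.671, 0.639, -0.274]
force: [0.0, -0.7, 0.6]
gripper_width: 0.037
```

Run:
```python
from h import *
st();Rt=Rplace();pot2(.0619,.0008);plan(tcp2(rack(-.045,0,.134),Rt,.0619,.0008),Rt)
```

```text
t 23.07 tcp [0.5328 0.2128 0.2271] grasp [0.5308 0.1752 0.1884] x [ 0.034  0.715 -0.698] y [ 0.999 -0.05  -0.003] z [-0.037 -0.697 -0.716] w 0.037 F [ 0.  -0.7  0.6] q [-0.37  0.77 -0.55  1.29  0.81  1.86 -1.01]
pot in rack mm [-49.8  11.5 182.2] axis [-0.015  1.     0.012]
from [0.5328 0.2128 0.2271] d [  4.6 -11.3 -48.8] rv [ 0.008 -0.012  0.012] tool d [26.1  5.3 42.6] n 2
[13, 3, 21, 0.004, -0.006, 0.006]
[13, 3, 21, 0.004, -0.006, 0.006]
```

move_arm(targets=[[4,2,14,0.004,-0.006,0.006,180],[5,2,14,0.004,-0.006,0.006,180],[0,0,0,0,0,0,180],[0,0,0,0,0,0,180]])

```text
t: 23.4
tcp_pos: [0.537, 0.197, 0.2016]
orientation: [0.261, 0.677, 0.63, -0.277]
force: [-1.0, 4.8, -0.1]
gripper_width: 0.0371
```

Run:
```python
from h import *
st();Rt=Rplace();pot2(.0619,.0008);plan(tcp2(rack(-.045,0,.134),Rt,.0619,.0008),Rt)
```

```text
t 23.4 tcp [0.537  0.197  0.2016] grasp [0.5345 0.159  0.1632] x [ 0.052  0.708 -0.704] y [ 0.998 -0.069  0.004] z [-0.046 -0.703 -0.71 ] w 0.0371 F [-1.   4.8 -0.1] q [-0.35  0.79 -0.54  1.32  0.82  1.81 -1.04]
pot in rack mm [-45.2  -4.4 157.1] axis [0.004 1.    0.004]
from [0.537  0.197  0.2016] d [  0.5   4.5 -23.2] rv [-0.    -0.004 -0.006] tool d [19.6  0.  13.3] n 1
[20, 0, 13, -0.0, -0.004, -0.006]
```

move_arm(targets=[[5,0,-3,0,-0.004,-0.005,180],[2,0,0,0,0,0,180],[0,0,0,0,0,0,180]])

```text
t: 23.65
tcp_pos: [0.5383, 0.2032, 0.2001]
orientation: [0.262, 0.676, 0.63, -0.279]
force: [0.5, -1.0, -0.6]
gripper_width: 0.0369
```

Run:
```python
from h import *
st();Rt=Rplace();pot2(.0619,.0008);plan(tcp2(rack(-.045,0,.134),Rt,.0619,.0008),Rt)
c=cap('wrist','w19.png');lid(c,lidpx(c,.0619,.0008))
```

```text
t 23.65 tcp [0.5383 0.2032 0.2001] grasp [0.5358 0.1651 0.1619] x [ 0.05   0.706 -0.707] y [ 0.998 -0.068  0.003] z [-0.046 -0.705 -0.708] w 0.0369 F [ 0.5 -1.  -0.6] q [-0.36  0.8  -0.54  1.31  0.82  1.82 -1.04]
pot in rack mm [-44.2   1.8 155.8] axis [0.003 1.    0.001]
from [0.5383 0.2032 0.2001] d [ -0.9  -1.7 -21.8] rv [-0.001 -0.001 -0.004] tool d [14.2 -0.8 16.7] n 1
[14, -1, 17, -0.001, -0.001, -0.004]
lid exp px [254.3361663  246.87464271]
lid [ 222  215   65   62 3106] [254.6 245.9] [ 0.5184 -0.1     0.052 ]
```

Free of the panel again (force ~1 N), and the lid is seen within about 1 px of where it is expected. Lowering gently.

move_arm(targets=[[8,0,7,0,0,-0.004,180],[6,0,5,0,0,0,180],[1,0,1,0,0,0,180],[0,0,0,0,0,0,180]])

```text
t: 24.03
tcp_pos: [0.5385, 0.2053, 0.179]
orientation: [0.262, 0.674, 0.632, -0.279]
force: [-0.4, -0.8, 0.1]
gripper_width: 0.0369
```

Run:
```python
from h import *
st();Rt=Rplace();pot2(.0619,.0008);plan(tcp2(rack(-.045,0,.134),Rt,.0619,.0008),Rt)
```

```text
t 24.03 tcp [0.5385 0.2053 0.179 ] grasp [0.536  0.1673 0.1408] x [ 0.046  0.707 -0.706] y [ 0.998 -0.065  0.001] z [-0.045 -0.705 -0.708] w 0.0369 F [-0.4 -0.8  0.1] q [-0.36  0.82 -0.53  1.32  0.83  1.8  -1.06]
pot in rack mm [-44.1   3.9 134.6] axis [-0.     1.     0.001]
from [0.5385 0.2053 0.179 ] d [-1.1 -3.8 -0.7] rv [ 0.001 -0.001 -0.   ] tool d [-2.3 -0.8  3.2] n 1
[-2, -1, 3, 0.001, -0.001, -0.0]
```

move_arm(targets=[[-2,-1,3,0,0,0,180],[0,0,0,0,0,0,180],[0,0,0,0,0,0,180]])

```text
t: 24.28
tcp_pos: [0.5374, 0.2019, 0.1786]
orientation: [0.262, 0.674, 0.632, -0.278]
force: [-0.6, -0.7, -0.5]
gripper_width: 0.037
```

Run:
```python
from h import *
st();pot2(.0619,.0008)
```

```text
t 24.28 tcp [0.5374 0.2019 0.1786] grasp [0.535  0.1638 0.1404] x [ 0.046  0.706 -0.707] y [ 0.998 -0.064  0.002] z [-0.044 -0.705 -0.708] w 0.037 F [-0.6 -0.7 -0.5] q [-0.36  0.82 -0.53  1.33  0.83  1.79 -1.06]
pot in rack mm [-44.9   0.4 134.2] axis [-0.001  1.     0.001]
```

move_arm(targets=[[1,0,1,0,0,0,180],[0,0,0,0,0,0,180],[0,0,0,0,0,0,0],[-26,5,-26,0,0,0,0],[-29,5,-29,0,0,0,0],[-15,0,-15,0,0,0,0],[0,0,0,0,0,0,0],[0,0,0,0,0,0,0],[0,0,0,0,0,0,0],[0,0,0,0,0,0,0],[0,0,0,0,0,0,0],[0,0,0,0,0,0,0]])

```text
t: 25.28
tcp_pos: [0.5461, 0.199, 0.2752]
orientation: [0.261, 0.672, 0.632, -0.284]
force: [0.7, -0.3, -0.6]
gripper_width: 0.0852
```

move_arm(targets=[[0,0,-15,0,0,0,0],[0,0,-25,0,0,0,0],[0,0,-15,0,0,0,0],[0,0,0,0,0,0,0],[0,0,0,0,0,0,0],[0,0,0,0,0,0,0],[0,0,0,0,0,0,0],[0,0,0,0,0,0,0],[0,0,0,0,0,0,0],[0,0,0,0,0,0,0],[0,0,0,0,0,0,0]])

```text
t: 26.2
tcp_pos: [0.5481, 0.2331, 0.3044]
orientation: [0.26, 0.669, 0.631, -0.295]
force: [0.6, -0.8, -0.7]
gripper_width: 0.0857
```

Run:
```python
from h import *
st(); cap('wrist','w20.png')
s=cap('scene','s20f.png');cv2.imwrite('pics/s20.png',cv2.resize(s['img'][190:300,250:350],None,fx=5,fy=5,interpolation=cv2.INTER_CUBIC))
t=cap('top','t20f.png');cv2.imwrite('pics/t20.png',cv2.resize(t['img'][120:220,160:260],None,fx=5,fy=5,interpolation=cv2.INTER_CUBIC))
for x in (-.067,-.029,.008):
    print(x,proj(s,rack(x,.026,.0335+.23*(x+.085)))*1,(proj(s,rack(x,.026,.0335+.23*(x+.085)))-[250,190])*5)
```

```text
t 26.2 tcp [0.5481 0.2331 0.3044] grasp [0.5446 0.1942 0.2671] x [ 0.029  0.691 -0.722] y [ 0.997 -0.068 -0.024] z [-0.066 -0.72  -0.691] w 0.0857 F [ 0.6 -0.8 -0.7] q [-0.48  0.76 -0.42  1.07  0.78  2.02 -0.85]
-0.067 [[318.13215106 234.7424382 ]] [[340.66075528 223.712191  ]]
-0.029 [[311.85199521 239.63072376]] [[309.25997604 248.15361878]]
0.008 [[305.4565138  244.61185024]] [[277.28256898 273.0592512 ]]
```

View pics/s20.png

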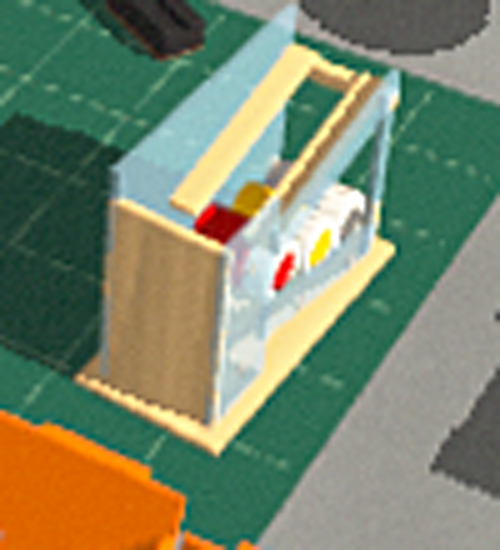

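View pics/t20.png

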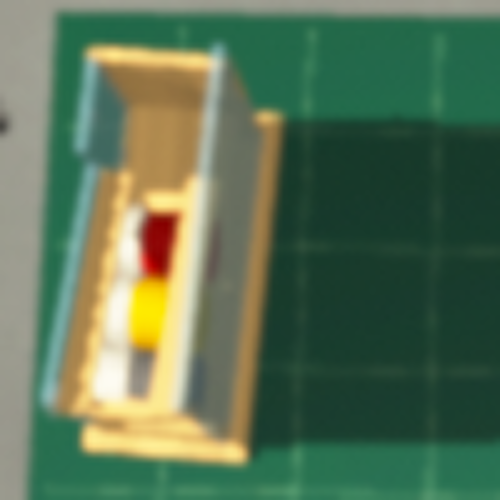

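View pics/w20.png

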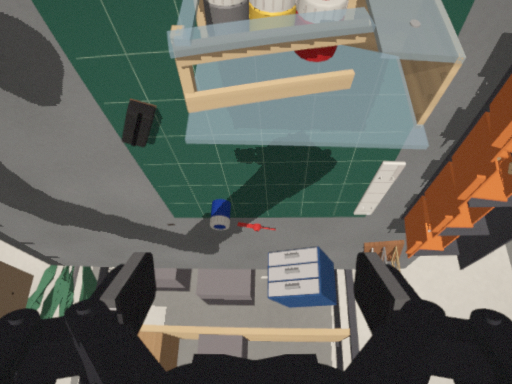

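move_arm(targets=[[0,0,0,0,0.06,0,0],[0,0,0,0,0.1,0,0],[0,0,0,0,0.1,0,0],[0,0,0,0,0.05,0,0],[0,0,0,0,0,0,0],[0,0,0,0,0,0,0],[0,0,0,0,0,0,0],[0,0,0,0,0,0,0],[0,0,0,0,0,0,0]])

```text
t: 27.1
tcp_pos: [0.5473, 0.2357, 0.303]
orientation: [0.157, 0.705, 0.666, -0.185]
force: [-0.9, -0.9, -0.4]
gripper_width: 0.0852
```

Run:
```python
from h import *
st()
old=cv2.imread('pics/s20f.png'); s=cap('scene','s21f.png'); d=cv2.absdiff(old,s['img'])[225:260,290:330]; print('diff in queue',d.mean(),d.max())
hsv=cv2.cvtColor(s['img'],cv2.COLOR_BGR2HSV)[228:256,298:330]
for n,lo,hi in [('yellow',(20,150,120),(35,255,255)),('red',(0,150,100),(8,255,255)),('red2',(172,150,100),(180,255,255))]:
    m=cv2.inRange(hsv,lo,hi);k,l,a,c=cv2.connectedComponentsWithStats(m)
    for i in range(1,k):
        if a[i,4]>3: 
            u=c[i]+[298,228]; o,dd=ray(s,u); t=((O+.028*EY-o)@EY)/(dd@EY); P=o+dd*t-O; print(n,a[i,4],u,'on lid plane y=28: rack x,z mm',np.round([P@EX*1000,P[2]*1000],1))
```

```text
t 27.1 tcp [0.5473 0.2357 0.303 ] grasp [0.5445 0.2104 0.2554] x [ 0.044  0.882 -0.469] y [ 0.998 -0.064 -0.026] z [-0.053 -0.467 -0.883] w 0.0852 F [-0.9 -0.9 -0.4] q [-0.33  0.64 -0.51  1.16  0.6   1.8  -0.85]
diff in queue 2.282380952380952 21
yellow 23 [300.17391304 229.52173913] on lid plane y=28: rack x,z mm [ 52.3 140.9]
yellow 16 [313.625 239.125] on lid plane y=28: rack x,z mm [-35.9  44.4]
red 16 [306.3125 243.8125] on lid plane y=28: rack x,z mm [ 7.4 58.5]
```

Run:
```python
from h import *
t=cap('top')
st(); print(workorder.close_job())
```

```text
t 27.2 tcp [0.5472 0.2358 0.3028] grasp [0.5443 0.2106 0.2552] x [ 0.044  0.882 -0.469] y [ 0.998 -0.064 -0.026] z [-0.053 -0.467 -0.883] w 0.0854 F [-0.1  0.4 -0.3] q [-0.33  0.64 -0.51  1.16  0.6   1.8  -0.85]
the job is handed in; nothing more can be done
None
```

I loaded the grey, yellow and red pots one by one onto the top ramp, and handed the job in at t = 27.2 s. They rolled round and are queued on the lower ramp in that order from the lip, lids to the open side; no verdict was reported.

**How:** I gripped each standing pot with the tool tilted 45°, lifted it and turned it 90° over the rack. Each was then set down at the loading place, within about 2 mm of mid-track.

**Last checks:**
- **Order and rest:** The scene, top and wrist pictures all show grey, yellow, red from the lip, with the lids to the open side. Two scene pictures about 1 s apart show no visible change in the queue.
- **Positions:** From the scene picture, yellow is at about x −36 mm and red at about +7 mm (nominal −29 and +8, both inside the tolerance). Their spacing came out at about 43 mm instead of 37. I put that down to dots only a few pixels wide, partly behind the tinted cheek. I did not measure grey's position at the lip, only saw it there.
- **Robot:** The gripper was open and clear of the rack, with force readings under 1 N.

**What went less well:**
- **Red pot:** It touched the tall side panel with about 5 N on the way down. I moved it back to mid-track before releasing it.
- **Joint 6:** It reached 2.02 rad against its 2.03 limit on the last retreat, and I brought it back to 1.80.
- **Other objects:** I never touched the blue pot or the other items on purpose and saw no movement in the pictures, but I did not measure them again at the end.

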